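# Close up the washed masala caddy

### The arm

A 6-joint arm with a two-finger parallel gripper is mounted at the origin on the work surface. World frame = base frame: x ahead of the robot, y to its left, z up, the work surface at z = 0. Lengths are in m, angles in degrees, forces in N, time in s.
With the tool pointing down it reaches from about 0.225 to 0.875 m from the base axis. Payload 3.4 kg.
Tool frame: the origin (TCP) lies at the very end of the fingers, on their centre line; the grasp point (between the pads) lies 19 mm behind it; z points along the fingers, y is the direction in which the jaws open and shut (so a half turn about z gives the same grasp; the last joint's range is limited). The gripper opens to 85 mm and grips with 20 to 120 N. Pads are 22 mm wide; open, the fingers measure 114 mm over their backs; the gripper's body (76 mm by 85 mm) begins 54 mm behind the grasp point. The pads swing forward as they close: fully open they stand 13 mm farther back than shut.
Start: joints at [-83.193, 15.808, 86.224, -0, 77.962, -6.933], TCP at [0.137, -0.559, 0.231] pointing down, gripper open.
Joint ranges: [-165.64, 165.64], [-43.16, 119.46], [12.63, 154.43], [-67.54, 247.53], [6.08, 155.33], [-154.97, 154.97]. Speed limits (degrees/s): [147.25, 147.25, 180, 180, 180, 180].

### API

Orientations are given as a 3x3 rotation matrix whose columns are the frame's x, y, z axes.
In Python, from station import robot gives the robot as it stands.
- The arm moves only by the tool arm_command, never from a script. Its argument "commands" is text: rows parted by semicolons, each of 7 numbers parted by spaces: the turn, a rotation vector about the tool's x, y, z in rad, then the shift along the tool's x, y, z in cm, then the closure, from 0 (fully open) to 1 (shut). In form: wx wy wz x y z fingers; .... A call has 1 to 12 rows; each row is the pose to reach, as a shift and turn from the pose measured when the call began, along the tool's axes at that moment; what a row does not reach only later rows make up. A row lasts 1/12 s, in which the tool goes at most 41.7 mm and 7.16 degrees, less where a joint would pass 70% of its speed; a pose out of reach is approached as far as the arm can. A call with a gripper value outside its range is refused whole. The fingers move at their own pace and stop on an object; "squeeze" is the grip in N (left out, the last holds). Time passes only in rows, so rows that repeat a pose let the fingers close. It gives the time, the measured TCP pose, the force and the opening at its end, in the units of the state.
- robot.read_state(): the state, without advancing time (a new reading comes with each control period).
- robot.read_camera(name): name is "scene" or "top" or "wrist"; returns a dict with "frame" (384x512x3 uint8, blue, green, red), "z_map" (384x512 float32, m along the optical axis (not along the pixel's ray), 0 where there is no reading), "camera_matrix" (3x3 intrinsics, pixels), "camera_from_world" (4x4, takes a point from world to camera coordinates). Camera axes: x right, y up, looking along -z (the intrinsics and any distortion apply to the point x, -y, -z); pixel columns grow to the right and rows downward; lengths in m; the calibration is good to about 2 mm. A picture is of the moment at which its call begins.
- robot.finish_job(): hands the job in, once; it reports no verdict.
The state is a dict: "time_s": time; "joint_pos": joint angles; "joint_vel": joint speeds; "joint_torque": joint torques, N m; "tool_pos": TCP position; "orientation": TCP orientation; "contact_force": force on the tool from outside, world axes, zero at the start; "moment": the same for the moment, N m; "opening": opening from 0.0 (shut) to 1.0 (fully open).
Only numpy, scipy, OpenCV 4.12 (cv2) and the standard library are available. Lean on these libraries where they do the work, as an engineer would, in place of code of your own. Each camera call takes 0.05 s, during which the arm holds its last target.

### The job

The washed spice tins are dry: close up the caddy. Press every lid lying on the shelf into the tin of its own colour, by its collar or flange, until its flange comes up hard against the rim (stop there, do not lean on it), and only then push its coloured centre pin flush to lock the seal. Press the flat steel cover down into the salt box so that it sits level on its ledge; tins whose lids are not here stay open, and the other kitchen things stay where they are.

Things in the scene. Friction and masses are not known exactly. Their poses are not given: they have to be found in the camera images.
- lid_red_grip (a point): red press-in lid; may be absent. From the foot up: plug 14 tall, 48 wide (its foot tapers to 43), steel flange 60 wide, 3 thick, round white collar 28 wide, 20 tall, red centre pin standing 9 above it. The point: on the axis half-way up the collar, z up: 27 above the foot, 10 above the flange's top, 10 below the collar's top. 110 to 170 g. Loose, it stands on its plug.
- pin_red (a joint): red centre pin of that lid, 14 wide: m pushed in, 0 standing up, 0.0085 at its stop, flush with the collar's top (0.5 mm proud). Slides stiffly (about 6 N) and stays where left. It gives way sooner than the lid goes into its tin, so press the lid by its collar or flange.
- tin_red: open steel tin, red rim and band, fast in the caddy; origin at the centre of its underside, z up. 60 wide, bore 52, 80 tall; rim 83 above the shelf. A springy red seal 5 below the rim grips the lid's plug, which goes in against its rubbing (about 8 to 13 N over the last 6) until the flange's underside (the shoulder) meets the rim; home, the lid's point is 93 above this one.
- lid_yellow_grip (a point): yellow press-in lid; may be absent. From the foot up: plug 14 tall, 48 wide (its foot tapers to 43), steel flange 60 wide, 3 thick, round white collar 28 wide, 20 tall, yellow centre pin standing 9 above it. The point: on the axis half-way up the collar, z up: 27 above the foot, 10 above the flange's top, 10 below the collar's top. 110 to 170 g. Loose, it stands on its plug.
- pin_yellow (a joint): yellow centre pin of that lid, 14 wide: m pushed in, 0 standing up, 0.0085 at its stop, flush with the collar's top (0.5 mm proud). Slides stiffly (about 6 N) and stays where left. It gives way sooner than the lid goes into its tin, so press the lid by its collar or flange.
- tin_yellow: open steel tin, yellow rim and band, fast in the caddy; origin at the centre of its underside, z up. 60 wide, bore 52, 80 tall; rim 83 above the shelf. A springy yellow seal 5 below the rim grips the lid's plug, which goes in against its rubbing (about 8 to 13 N over the last 6) until the flange's underside (the shoulder) meets the rim; home, the lid's point is 93 above this one.
- lid_green_grip (a point): green press-in lid; may be absent. From the foot up: plug 14 tall, 48 wide (its foot tapers to 43), steel flange 60 wide, 3 thick, round white collar 28 wide, 20 tall, green centre pin standing 9 above it. The point: on the axis half-way up the collar, z up: 27 above the foot, 10 above the flange's top, 10 below the collar's top. 110 to 170 g. Loose, it stands on its plug.
- pin_green (a joint): green centre pin of that lid, 14 wide: m pushed in, 0 standing up, 0.0085 at its stop, flush with the collar's top (0.5 mm proud). Slides stiffly (about 6 N) and stays where left. It gives way sooner than the lid goes into its tin, so press the lid by its collar or flange.
- tin_green: open steel tin, green rim and band, fast in the caddy; origin at the centre of its underside, z up. 60 wide, bore 52, 80 tall; rim 83 above the shelf. A springy green seal 5 below the rim grips the lid's plug, which goes in against its rubbing (about 8 to 13 N over the last 6) until the flange's underside (the shoulder) meets the rim; home, the lid's point is 93 above this one.
- lid_blue_grip (a point): blue press-in lid; may be absent. From the foot up: plug 14 tall, 48 wide (its foot tapers to 43), steel flange 60 wide, 3 thick, round white collar 28 wide, 20 tall, blue centre pin standing 9 above it. The point: on the axis half-way up the collar, z up: 27 above the foot, 10 above the flange's top, 10 below the collar's top. 110 to 170 g. Loose, it stands on its plug.
- pin_blue (a joint): blue centre pin of that lid, 14 wide: m pushed in, 0 standing up, 0.0085 at its stop, flush with the collar's top (0.5 mm proud). Slides stiffly (about 6 N) and stays where left. It gives way sooner than the lid goes into its tin, so press the lid by its collar or flange.
- tin_blue: open steel tin, blue rim and band, fast in the caddy; origin at the centre of its underside, z up. 60 wide, bore 52, 80 tall; rim 83 above the shelf. A springy blue seal 5 below the rim grips the lid's plug, which goes in against its rubbing (about 8 to 13 N over the last 6) until the flange's underside (the shoulder) meets the rim; home, the lid's point is 93 above this one.
- salt_ledge (a point): centre of the ledge inside the rim of the salt box at one end of the caddy, 64 above the shelf; axes as the caddy's. The recess for the cover is 103 along x, 83 along y, 6 deep below the rim. Two springy white nubs, midway on the two walls that face along x, rub on the cover's edges as it goes down (3 to 8 N).
- cover_grip (a point): flat steel cover of the salt box: plate 96 (x) by 76 (y), 6 thick (its lower 3 stepped in to 90 by 70), with a black upright tab 12 (x) by 44 (y), 20 tall, in the middle of its top. The point is the tab's middle, 16 above the plate's underside; z up. About 150 g. Fits either way round. Seated, the plate lies on the ledge, its top level with the rim, the point 16 above the ledge's.
- caddy: (all sizes in mm) wooden spice caddy, 190 (x) by 290 (y), walls 46 tall, standing fast on the shelf; origin at the centre of its underside. The four tins stand in it 86 apart along y and 84 along x, any colour in any place; the salt box (122 by 94, 70 tall) takes its +y end.
- shaker: bystander: empty glass shaker, 84 wide, 130 tall; origin at the underside
- tumbler: bystander: steel tumbler, 72 wide, 90 tall; origin at the underside
- katori: bystander: small steel bowl, 96 wide, 42 tall; origin at the underside
- jar: bystander: amber glass jar with red cap, 64 wide, 100 tall; origin at the underside
- spatula: bystander: yellow silicone spatula, 260 long, lying flat along its x
- belan: bystander: wooden rolling pin, 300 long, 44 thick, lying along its x
Not all that is in view belongs to the job. What is shaped like the part that bears cover_grip but green is not meant.

How it is judged (in metres and radians):
At the end, for the whole second after the job is handed in: Each lid present is in its own tin: centred within 4 mm, level within 0.05 rad, flange within 1.8 mm of the rim, pin pushed in 7 mm or more. The salt cover is within 6 mm of its recess's centre, within 1.8 mm of its ledge and level within 0.035 rad (horizontal distance between lid_red_grip and tin_red below 0.004 m and z of lid_red_grip in the frame of tin_red below 0.0948 m and angle between each of lid_red_grip, lid_yellow_grip, lid_green_grip, lid_blue_grip's own z axis and vertical below 0.05 rad and value of joint each of pin_red, pin_yellow, pin_green, pin_blue above 0.007 m and horizontal distance between lid_yellow_grip and tin_yellow below 0.004 m and z of lid_yellow_grip in the frame of tin_yellow below 0.0948 m and horizontal distance between lid_green_grip and tin_green below 0.004 m and z of lid_green_grip in the frame of tin_green below 0.0948 m and horizontal distance between lid_blue_grip and tin_blue below 0.004 m and z of lid_blue_grip in the frame of tin_blue below 0.0948 m and horizontal distance between cover_grip and salt_ledge below 0.006 m and z of cover_grip in the frame of salt_ledge below 0.0178 m and angle between cover_grip's own z axis and vertical below 0.035 rad); the robot touches nothing.
It fails at once if a lid's pin is pushed in before that lid is home in its tin ((value of joint pin_red above 0.006 m and not (horizontal distance between lid_red_grip and tin_red below 0.006 m and z of lid_red_grip in the frame of tin_red below 0.097 m)) or (value of joint pin_yellow above 0.006 m and not (horizontal distance between lid_yellow_grip and tin_yellow below 0.006 m and z of lid_yellow_grip in the frame of tin_yellow below 0.097 m)) or (value of joint pin_green above 0.006 m and not (horizontal distance between lid_green_grip and tin_green below 0.006 m and z of lid_green_grip in the frame of tin_green below 0.097 m)) or (value of joint pin_blue above 0.006 m and not (horizontal distance between lid_blue_grip and tin_blue below 0.006 m and z of lid_blue_grip in the frame of tin_blue below 0.097 m))).
It fails at once if a lid's flange is leaned on far too hard (over 60 N between the flange, lid_COLOUR_c1, and the rim) (contact force between lid_red_c1 and tin_red above 60 N or contact force between lid_yellow_c1 and tin_yellow above 60 N or contact force between lid_green_c1 and tin_green above 60 N or contact force between lid_blue_c1 and tin_blue above 60 N).
It fails at once if the shaker, tumbler, bowl or jar is knocked over or shoved over 5 cm ((angle between shaker's own z axis and vertical above 0.6 rad or distance of shaker from where it was at the start of the episode above 0.05 m) or (angle between tumbler's own z axis and vertical above 0.6 rad or distance of tumbler from where it was at the start of the episode above 0.05 m) or (angle between katori's own z axis and vertical above 0.6 rad or distance of katori from where it was at the start of the episode above 0.05 m) or (angle between jar's own z axis and vertical above 0.6 rad or distance of jar from where it was at the start of the episode above 0.05 m)).
It fails at once if the spatula or rolling pin is shoved over 8 cm (distance of any of spatula, belan from where it was at the start of the episode above 0.08 m).
Of lid_red, lid_yellow, lid_green, lid_blue only 3 to 4 are there at a start; the rules pass over those that are not, and their reading is None.
At some moment in a run one of lid_red, lid_yellow, lid_green, lid_blue, cover may be knocked a few centimetres aside while the robot is not near it.
Once in a run the grip may slacken for a moment while it holds something.
It also fails if it takes over 210 s, if anything falls off the work surface, if the arm or the gripper's body presses on something with over 40 N, if the wrist force passes 120 N, or if a joint passes its speed limit or range.

## Working session

There is one attempt and no reset: what is moved stays moved. The work goes in short steps, Python scripts to look and compute and a tool call to move; the robot and the scene stay as the last step left them, time stands still between calls to the robot, and variables do not carry over. Pictures are saved under pics/ and viewed, and the job is handed in when it is done.

Besides the shell and the picture viewer there is one more tool, called after ">>>" as name(argument=value, ...), one argument or row to a line, values as JSON. arm_command: Moves the arm, as the interface text tells. Its arguments: {"type":"object","properties":{"commands":{"type":"string"},"squeeze":{"type":"number"}},"required":["commands"]}

```bash
ls; mkdir -p pics; python3 - <<'E'
from station import robot
import cv2,numpy as np
s=robot.read_state();print(s)
for n in ["scene","top","wrist"]:
    c=robot.read_camera(n);cv2.imwrite(f"pics/{n}0.png",c["frame"]);print(n,c["camera_matrix"].tolist(),np.round(c["camera_from_world"],4).tolist(),(c["z_map"]>0).mean())
E
```

```text
pics
{'time_s': 0.0, 'joint_pos': array([-8.31920920e+01,  1.58477504e+01,  8.62998674e+01, -9.02476919e-05,
        7.79620584e+01, -6.93107111e+00]), 'joint_vel': array([ 0.11002262,  0.03081893, -0.03349179, -0.0928824 , -0.08080792,
       -0.04583353]), 'joint_torque': array([ 6.31747698e-04, -4.16778302e+01, -2.45802462e+01, -1.04070086e-04,
        1.11877199e-02,  8.72645476e-07]), 'tool_pos': array([ 0.13650493, -0.55797579,  0.23040613]), 'orientation': array([[ 9.71387719e-01,  2.37499153e-01, -2.28441998e-04],
       [ 2.37499152e-01, -9.71385887e-01,  1.90053041e-03],
       [ 2.29469029e-04, -1.90040668e-03, -9.99998168e-01]]), 'contact_force': array([ 0.3658111 , -0.25700277, -1.07110508]), 'moment': array([ 0.04896276, -0.05213913,  0.05329818]), 'opening': 0.9979767294035671}
scene [[450.29124387231747, 0.0, 257.65045182791147], [0.0, 450.29124387231747, 194.45447147267447], [0.0, 0.0, 1.0]] [[0.7356, 0.6774, -0.0034, -0.4559], [-0.5807, 0.6332, 0.5116, 0.3068], [0.3488, -0.3744, 0.8592, -1.745], [0.0, 0.0, 0.0, 1.0]] 0.9957529703776041
top [[476.71643401979514, 0.0, 252.06808710656415], [0.0, 476.71643401979514, 187.84485943582274], [0.0, 0.0, 1.0]] [[0.0139, -0.9999, 0.0048, -0.0079], [0.9978, 0.0142, 0.0652, -0.5997], [-0.0653, 0.0039, 0.9979, -1.589], [0.0, 0.0, 0.0, 1.0]] 0.99615478515625
wrist [[291.1671462763063, 0.0, 255.6220940095811], [0.0, 291.1671462763063, 187.74726125617872], [0.0, 0.0, 1.0]] [[0.2373, -0.9714, -0.0014, -0.5748], [0.9259, 0.2267, -0.3021, 0.0383], [0.2938, 0.0704, 0.9533, -0.3806], [0.0, 0.0, 0.0, 1.0]] 0.9959259033203125
```

View pics/scene0.png

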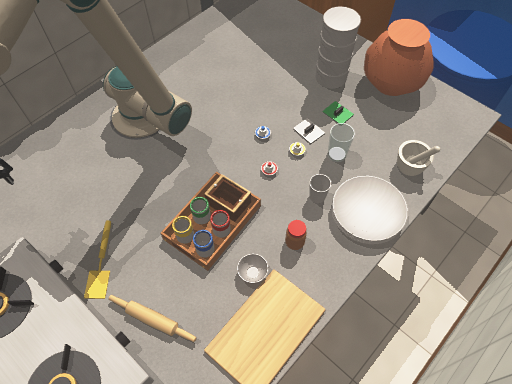

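View pics/top0.png

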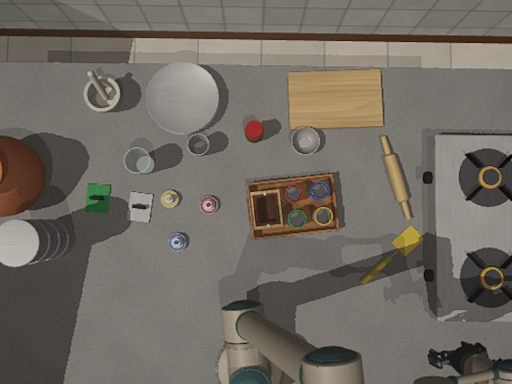

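View pics/wrist0.png

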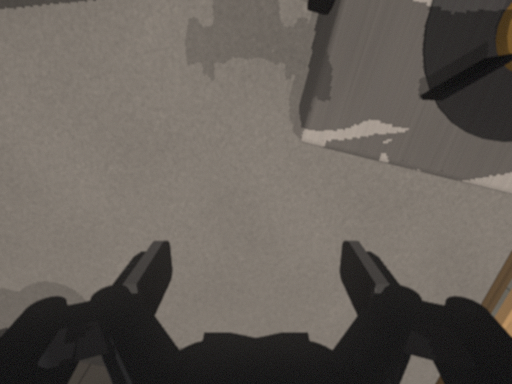

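Scene and top views agree. Candidates in the top view:
- Lids: yellow (170,198), red (209,204), blue (177,241). There is no green lid.
- Cover: steel plate with black tab at (141,206). The green plate at (98,197) is the decoy.
- Tins: red (293,192), blue (319,188), green (297,217), yellow (323,214).
- Other red and yellow things that are not lids: jar cap (254,130), spatula (400,240).

Next I'll measure and check close crops.

```bash
cat > h.py <<'E'
from station import robot
import cv2,numpy as np
def cast(c,u,v,z):
    K=c["camera_matrix"];T=c["camera_from_world"];R=T[:3,:3];t=T[:3,3]
    d=np.linalg.inv(K)@np.array([u,v,1.]);d=np.array([d[0],-d[1],-d[2]])
    o=-R.T@t;w=R.T@d
    return o+w*(z-o[2])/w[2]
def proj(c,p):
    T=c["camera_from_world"];q=T[:3,:3]@np.asarray(p)+T[:3,3];q=np.array([q[0],-q[1],-q[2]]);r=c["camera_matrix"]@q;return r[:2]/r[2]
def cloud(c):
    z=c["z_map"];K=c["camera_matrix"];T=c["camera_from_world"];v,u=np.indices(z.shape)
    x=(u-K[0,2])/K[0,0]*z;y=(v-K[1,2])/K[1,1]*z
    q=np.stack([x,-y,-z],-1)-T[:3,3]
    return q@T[:3,:3]
RNG={'red':[((0,130,70),(6,255,255)),((174,130,70),(180,255,255))],'yellow':[((20,110,90),(33,255,255))],'green':[((45,80,40),(85,255,255))],'blue':[((100,110,50),(125,255,255))]}
def blobs(c,col,amin=4):
    hsv=cv2.cvtColor(c["frame"],cv2.COLOR_BGR2HSV)
    m=sum(cv2.inRange(hsv,np.array(a),np.array(b)) for a,b in RNG[col])
    n,l,st,ce=cv2.connectedComponentsWithStats(m)
    return m,l,[(i,st[i].tolist(),ce[i].round(1).tolist()) for i in range(1,n) if st[i][4]>=amin]
def go(p,yaw=None,s=None):
    "shift in tool axes (cm) to world point p"
    s=s or robot.read_state();return (s["orientation"].T@(np.asarray(p)-s["tool_pos"])*100)
E
python3 - <<'E'
from h import *
c=robot.read_camera("top");P=cloud(c)
cv2.imwrite("pics/crop1.png",cv2.resize(c["frame"][165:260,70:350],None,fx=2.8,fy=2.8,interpolation=cv2.INTER_CUBIC))
for col in RNG:
    m,l,b=blobs(c,col)
    for i,st,ce in b:
        if ce[1]<260 and ce[0]<345 and ce[0]>80: 
            z=np.median(P[l==i],0);print(col,st,ce,z.round(3),cast(c,*ce,z[2]).round(4))
E
```

```text
red [246, 120, 17, 18, 240] [254.1, 128.7] [ 0.786 -0.003  0.1  ] [ 0.7862 -0.003   0.0998]
red [285, 184, 19, 19, 101] [293.7, 193.1] [ 0.578 -0.135  0.081] [ 0.5806 -0.1345  0.0812]
red [201, 197, 15, 16, 46] [208.0, 204.6] [0.542 0.149 0.017] [0.5413 0.1483 0.0168]
red [207, 203, 3, 4, 10] [208.0, 204.5] [0.541 0.146 0.046] [0.5408 0.1458 0.0458]
yellow [162, 191, 16, 16, 64] [169.1, 198.4] [0.56  0.28  0.017] [0.5603 0.2798 0.0172]
yellow [166, 197, 4, 4, 11] [167.8, 198.3] [0.56  0.279 0.044] [0.5595 0.2795 0.0444]
yellow [313, 207, 20, 19, 124] [322.5, 215.9] [ 0.507 -0.228  0.079] [ 0.5081 -0.2286  0.0788]
green [85, 184, 25, 29, 574] [97.4, 197.9] [0.557 0.524 0.006] [0.559  0.5247 0.0062]
green [287, 210, 20, 18, 95] [296.4, 218.0] [ 0.5   -0.142  0.081] [ 0.5001 -0.1439  0.081 ]
blue [311, 182, 9, 12, 26] [313.4, 186.4] [ 0.606 -0.196  0.08 ] [ 0.6034 -0.1985  0.0797]
blue [312, 189, 18, 11, 40] [320.8, 195.4] [ 0.572 -0.219  0.079] [ 0.5745 -0.2227  0.0794]
blue [170, 235, 15, 7, 22] [177.1, 236.8] [0.433 0.249 0.017] [0.4318 0.2498 0.0169]
blue [174, 241, 4, 3, 10] [175.5, 242.2] [0.416 0.251 0.046] [0.4152 0.2502 0.0458]
blue [169, 243, 16, 7, 22] [176.4, 246.8] [0.398 0.25  0.018] [0.3985 0.2512 0.0176]
```

View pics/crop1.png

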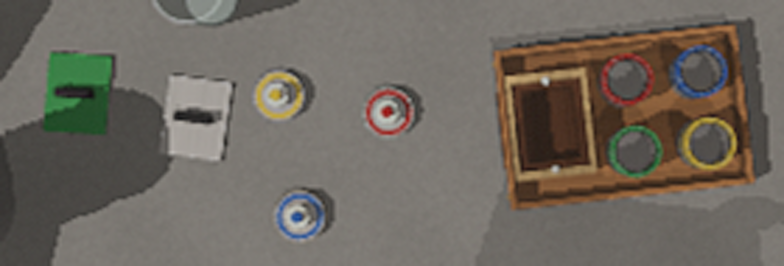

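>>> arm_command(
  commands="0 0 0.05 12 -6.5 -5 0;0 0 0.145 48.9 -25.9 -7 0;0 0 0.145 48.9 -25.9 -7 0;0 0 0.145 48.9 -25.9 -7 0;0 0 0.145 48.9 -25.9 -7 0;0 0 0.145 48.9 -25.9 -7 0;0 0 0.145 48.9 -25.9 -7 0;0 0 0.145 48.9 -25.9 -7 0;0 0 0.145 48.9 -25.9 -7 0;0 0 0.145 48.9 -25.9 -7 0;0 0 0.145 48.9 -25.9 -7 0;0 0 0.145 48.9 -25.9 -7 0",
)

```text
time_s: 1.2
tool_pos: [0.5073, -0.2278, 0.295]
orientation: [[0.995, 0.095, -0.0], [0.095, -0.995, 0.001], [-0.0, -0.001, -1.0]]
contact_force: [0.1, -0.1, -0.5]
opening: 0.998
```

>>> arm_command(
  commands="0 0 0 4.6 -3.4 -0.6 0;0 0 0 4.6 -3.4 -0.6 0;0 0 0 4.6 -3.4 -0.6 0;0 0 0 4.6 -3.4 -0.6 0",
)

```text
time_s: 1.53
tool_pos: [0.5501, -0.1889, 0.3005]
orientation: [[0.995, 0.097, -0.001], [0.097, -0.995, 0.001], [-0.001, -0.001, -1.0]]
contact_force: [-0.3, 0.7, -0.5]
opening: 1.0
```

```bash
python3 - <<'E'
from h import *
c=robot.read_camera("wrist");P=cloud(c)
print(robot.read_state()["tool_pos"])
cv2.imwrite("pics/w1.png",c["frame"])
for col in RNG:
    m,l,b=blobs(c,col,60)
    for i,st,ce in b:
        q=P[l==i];z=np.median(q,0);print(col,st,ce,z.round(4))
        if 0.07<z[2]<.09:
            ys,xs=np.where(l==i);R=np.array([cast(c,u,v,.083) for u,v in zip(xs,ys)])[:,:2]
            # circle from hull of outer points (rim outer dia 60)
            hull=cv2.convexHull(R.astype(np.float32)[:,None,:]);(cx,cy),r=cv2.minEnclosingCircle(hull);print("   circ",cx,cy,r)
E
```

```text
[ 0.54933566 -0.18964478  0.30055107]
red [189, 105, 51, 51, 687] [215.2, 129.1] [ 0.585  -0.1363  0.0827]
   circ 0.5825769901275635 -0.1353696882724762 0.031056204810738564
red [7, 117, 37, 35, 189] [28.0, 132.5] [0.5517 0.1397 0.0175]
red [5, 133, 13, 8, 83] [10.6, 136.7] [0.5422 0.144  0.046 ]
yellow [474, 0, 9, 40, 176] [478.4, 18.4] [ 0.7473 -0.4512  0.0299]
yellow [474, 45, 17, 8, 72] [482.2, 48.4] [ 0.712  -0.4606  0.041 ]
yellow [473, 112, 15, 16, 79] [478.3, 118.1] [ 0.6288 -0.4827  0.0407]
yellow [177, 140, 8, 66, 111] [180.8, 175.7] [ 0.5154 -0.0927  0.0704]
   circ 0.5236455202102661 -0.0960032194852829 0.04304194077849388
yellow [262, 167, 46, 49, 861] [282.6, 189.7] [ 0.5161 -0.2271  0.0797]
   circ 0.5123968720436096 -0.22915765643119812 0.033943288028240204
yellow [118, 195, 25, 13, 96] [128.7, 204.1] [ 0.4692 -0.022   0.0703]
   circ 0.48030203580856323 -0.029328957200050354 0.0164231825619936
yellow [391, 210, 93, 71, 2217] [444.7, 241.8] [ 0.4282 -0.524   0.0035]
yellow [341, 296, 13, 14, 124] [346.6, 302.6] [ 0.2974 -0.3735  0.0175]
green [207, 169, 35, 17, 99] [226.2, 173.1] [ 0.5273 -0.1529  0.0661]
green [197, 174, 45, 42, 417] [219.9, 192.4] [ 0.5072 -0.1477  0.0831]
   circ 0.49933376908302307 -0.14566269516944885 0.030546430498361588
blue [261, 104, 48, 48, 355] [284.0, 125.8] [ 0.5982 -0.2187  0.0835]
   circ 0.5935660600662231 -0.22039730846881866 0.029414214193820953
```

View pics/w1.png

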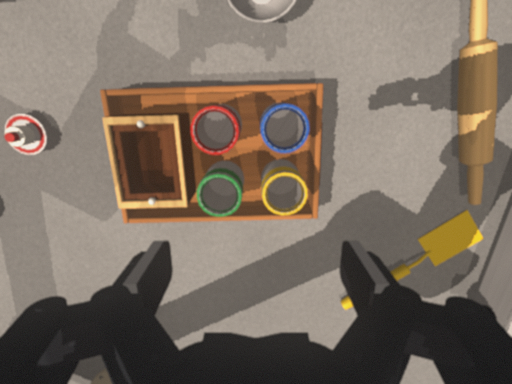

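```bash
cat > tins.py <<'E'
from h import *
from scipy.optimize import least_squares
def tins(c):
    P=cloud(c);out={}
    for col in RNG:
        m,l,b=blobs(c,col,3)
        m2=((m>0)&(P[...,2]>.074)&(P[...,2]<.095)&(np.hypot(P[...,0]-.55,P[...,1]+.18)<.13))
        ys,xs=np.where(m2)
        R=np.array([cast(c,u,v,.083)[:2] for u,v in zip(xs,ys)])
        f=lambda p:(np.hypot(*(R-p[:2]).T)-.028)
        r=least_squares(f,np.median(R,0),loss='soft_l1',f_scale=.001);out[col]=r.x;print(col,len(R),r.x.round(4),np.abs(r.fun).mean().round(4))
    return out
def box(c):
    P=cloud(c)
    m=((P[...,2]>.064)&(P[...,2]<.076)&(np.abs(P[...,0]-.54)<.1)&(np.abs(P[...,1]+.065)<.08)).astype(np.uint8)*255
    hsv=cv2.cvtColor(c["frame"],cv2.COLOR_BGR2HSV)
    ys,xs=np.where(m>0)
    R=np.array([cast(c,u,v,.07)[:2] for u,v in zip(xs,ys)])
    # keep main cluster
    n,l,st,ce=cv2.connectedComponentsWithStats(m);k=1+np.argmax(st[1:,4]);ys,xs=np.where(l==k)
    R=np.array([cast(c,u,v,.07)[:2] for u,v in zip(xs,ys)])
    print("box",st[k],[x if not isinstance(x,tuple) else tuple(np.round(x,4)) for x in cv2.minAreaRect((R*1000).astype(np.float32))])
    return m
if __name__=="__main__":
    for n in ["wrist","top"]:
        c=robot.read_camera(n);o=tins(c)
        L={k:v for k,v in o.items()};print("mean",np.mean(list(L.values()),0).round(4))
        for a,b in [("red","blue"),("green","yellow"),("green","red"),("yellow","blue")]: 
            d=o[b]-o[a];print(a,b,np.hypot(*d).round(4),np.degrees(np.arctan2(d[1],d[0])).round(2))
        m=box(c);cv2.imwrite(f"pics/box_{n}.png",m)
E
python3 tins.py
```

```text
red 622 [ 0.5824 -0.1354] 0.0017
yellow 607 [ 0.5103 -0.2309] 0.002
green 435 [ 0.499  -0.1457] 0.0015
blue 326 [ 0.5928 -0.2208] 0.0009
mean [ 0.5461 -0.1832]
red blue 0.086 -83.01
green yellow 0.0859 -82.43
green red 0.084 7.07
yellow blue 0.0831 7.01
box [ 102  114   85   94 3163] [(np.float64(529.3716), np.float64(-47.7318)), (np.float64(122.4159), np.float64(95.9354)), 7.050965785980225]
red 65 [ 0.5819 -0.1349] 0.0015
yellow 41 [ 0.5101 -0.2305] 0.0013
green 58 [ 0.4978 -0.1459] 0.0014
blue 16 [ 0.6118 -0.1715] 0.0024
mean [ 0.5504 -0.1707]
red blue 0.0473 -50.8
green yellow 0.0855 -81.74
green red 0.0848 7.49
yellow blue 0.1176 30.12
box [251 189  33  40 410] [(np.float64(529.2107), np.float64(-47.7244)), (np.float64(121.581), np.float64(93.8314)), 7.110994338989258]
```

Caddy located: yaw 7.05°, salt ledge centre (0.529,−0.048). The tin and box measurements from the two views agree, except blue in the top view, which had too few pixels. Next I'll look at the lids up close.

>>> arm_command(
  commands="0 0 0 4.1 -41.8 0 0;0 0 0 4.1 -41.8 0 0;0 0 0 4.1 -41.8 0 0;0 0 0 4.1 -41.8 0 0;0 0 0 4.1 -41.8 0 0;0 0 0 4.1 -41.8 0 0;0 0 0 4.1 -41.8 0 0;0 0 0 4.1 -41.8 0 0;0 0 0 4.1 -41.8 0 0;0 0 0 4.1 -41.8 0 0;0 0 0 4.1 -41.8 0 0;0 0 0 4.1 -41.8 0 0",
)

```text
time_s: 2.68
tool_pos: [0.5501, 0.2302, 0.3007]
orientation: [[0.995, 0.096, -0.002], [0.096, -0.995, 0.0], [-0.002, -0.0, -1.0]]
contact_force: [0.7, -0.4, 1.1]
opening: 0.998
```

```bash
cat > lids.py <<'E'
from h import *
from scipy.optimize import least_squares
import sys
def lids(c,amin=4,region=((.3,.75),(.02,.45))):
    P=cloud(c)
    for col in RNG:
        m,l,b=blobs(c,col,amin)
        ok=(m>0)&(P[...,0]>region[0][0])&(P[...,0]<region[0][1])&(P[...,1]>region[1][0])&(P[...,1]<region[1][1])
        r=ok&(P[...,2]>.012)&(P[...,2]<.023); p=ok&(P[...,2]>.040)&(P[...,2]<.05)
        out=[]
        for k,h in ((r,.017),(p,.046)):
            ys,xs=np.where(k)
            if len(xs)<4: out.append(None);continue
            R=np.array([cast(c,u,v,h)[:2] for u,v in zip(xs,ys)])
            if h==.017:
                f=lambda q:(np.hypot(*(R-q[:2]).T)-q[2]);s=least_squares(f,[*np.median(R,0),.025],loss='soft_l1',f_scale=.001);out.append((len(xs),s.x.round(4),np.abs(s.fun).mean().round(4)))
            else: out.append((len(xs),R.mean(0).round(4)))
        print(col,"ring",out[0],"pin",out[1])
def cover(c):
    P=cloud(c);hsv=cv2.cvtColor(c["frame"],cv2.COLOR_BGR2HSV)
    m=((P[...,0]>.40)&(P[...,0]<.68)&(P[...,1]>.25)&(P[...,1]<.46)&(hsv[...,2]<75)&(P[...,2]>.018)&(P[...,2]<.03)).astype(np.uint8)
    n,l,st,ce=cv2.connectedComponentsWithStats(m)
    for i in range(1,n):
        if st[i][4]<6: continue
        ys,xs=np.where(l==i);R=np.array([cast(c,u,v,.026)[:2] for u,v in zip(xs,ys)])
        q=P[l==i];print("tab",st[i].tolist(),np.round(np.median(q[:,2]),4),[np.round(x,2) for x in cv2.minAreaRect((R*1000).astype(np.float32))])
    m=((P[...,0]>.40)&(P[...,0]<.68)&(P[...,1]>.25)&(P[...,1]<.46)&(hsv[...,1]<60)&(P[...,2]>.0035)&(P[...,2]<.03)).astype(np.uint8)
    n,l,st,ce=cv2.connectedComponentsWithStats(m)
    for i in range(1,n):
        if st[i][4]<100: continue
        ys,xs=np.where(l==i);R=np.array([cast(c,u,v,.006)[:2] for u,v in zip(xs,ys)])
        print("plate",st[i].tolist(),[np.round(x,2) for x in cv2.minAreaRect((R*1000).astype(np.float32))])
if __name__=="__main__":
    for n in ["wrist","top"]:
        c=robot.read_camera(n);print(n);lids(c);cover(c)
        cv2.imwrite(f"pics/{n}_{sys.argv[1]}.png",c["frame"])
E
python3 lids.py a; python3 -c "
from h import *;print(robot.read_state()['tool_pos'])"
```

```text
wrist
red ring (275, array([0.5414, 0.1462, 0.0243]), np.float64(0.0011)) pin (59, array([0.5425, 0.1469]))
yellow ring (403, array([0.5598, 0.2789, 0.0244]), np.float64(0.0014)) pin (72, array([0.5606, 0.2784]))
green ring None pin None
blue ring (127, array([0.4154, 0.2503, 0.0244]), np.float64(0.0008)) pin (42, array([0.4178, 0.2501]))
tab [138, 147, 30, 13, 215] 0.0257 [array([534.43, 378.38]), array([42.41, 11.36]), np.float64(82.27)]
plate [135, 41, 31, 27, 466] [array([666.02, 387.76]), array([40.66, 30.37]), np.float64(86.44)]
plate [170, 47, 21, 28, 109] [array([660.12, 342.68]), array([11.19, 44.19]), np.float64(56.68)]
plate [128, 115, 57, 71, 3130] [array([532.61, 381.1 ]), array([76.03, 95.9 ]), np.float64(83.23)]
plate [210, 128, 27, 27, 275] [array([557.81, 279.79]), array([38.97, 39.4 ]), np.float64(5.47)]
plate [222, 220, 15, 20, 129] [array([415.98, 263.32]), array([16.01, 39.2 ]), np.float64(59.58)]
top
red ring (43, array([0.5403, 0.1479, 0.0242]), np.float64(0.0007)) pin (10, array([0.5407, 0.1458]))
yellow ring None pin None
green ring None pin None
blue ring (21, array([0.4145, 0.251 , 0.0247]), np.float64(0.0009)) pin None
plate [128, 208, 23, 16, 188] [array([497.39, 379.88]), array([49.34, 76.26]), np.float64(8.95)]
[0.55045876 0.22776523 0.30093975]
```

View pics/wrist_a.png

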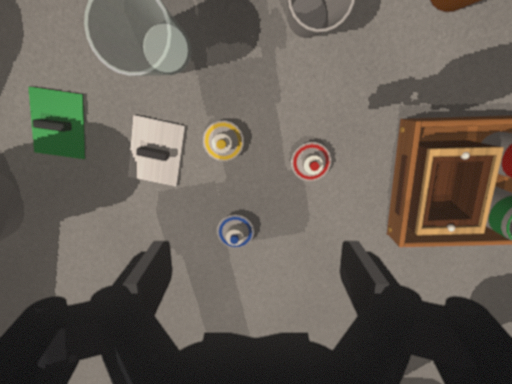

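>>> arm_command(
  commands="0 0 0 -1.7 8 10 0;0 0 0 -1.7 8 20 0;0 0 0 -1.7 8 22 0;0 0 0 -1.7 8 22 0;0 0 0 -1.7 8 22 0;0 0 0 -1.7 8 22 0;0 0 0 -1.7 8 22 0;0 0 0 -1.7 8 22 0;0 0 0 -1.7 8 22 0",
)

```text
time_s: 3.53
tool_pos: [0.5424, 0.1456, 0.083]
orientation: [[0.996, 0.09, 0.002], [0.09, -0.996, -0.0], [0.002, 0.0, -1.0]]
contact_force: [0.2, -0.1, -0.3]
opening: 1.002
```

```bash
python3 -c "
from h import *;s=robot.read_state();print(s['tool_pos'],s['contact_force'],s['orientation'].round(4).tolist(),go([.5412,.1467,.020]))
c=robot.read_camera('wrist');cv2.imwrite('pics/w2.png',c['frame']);lids=__import__('lids');lids.lids(c)"
```

```text
[0.54243757 0.1455634  0.08299009] [ 0.15934611 -0.14155365 -0.31522704] [[0.9959, 0.09, 0.0019], [0.09, -0.9959, -0.0002], [0.0019, 0.0004, -1.0]] [-0.12480313 -0.12662692  6.29874113]
red ring (1132, array([0.5411, 0.1463, 0.0245]), np.float64(0.0012)) pin (304, array([0.5431, 0.1463]))
yellow ring (1213, array([0.5596, 0.2795, 0.0246]), np.float64(0.0014)) pin (434, array([0.561 , 0.2769]))
green ring None pin None
blue ring None pin None
```

View pics/w2.png

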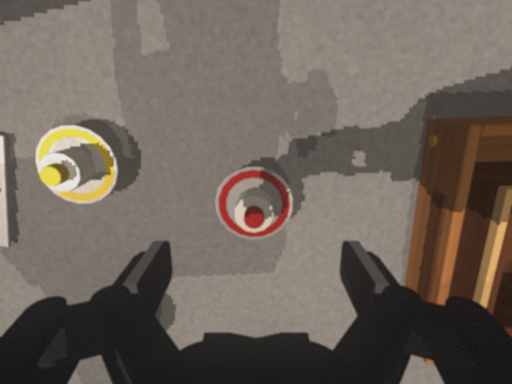

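The red lid is centred under the open fingers (ring at 254,203). I'll descend and close.

>>> arm_command(
  commands="0 0 0 -0.15 -0.1 3.5 0;0 0 0 -0.15 -0.1 6.3 0;0 0 0 -0.15 -0.1 6.3 0;0 0 0 -0.15 -0.1 6.3 0;0 0 0 -0.15 -0.1 6.3 1;0 0 0 -0.15 -0.1 6.3 1;0 0 0 -0.15 -0.1 6.3 1;0 0 0 -0.15 -0.1 6.3 1;0 0 0 -0.15 -0.1 6.3 1;0 0 0 -0.15 -0.1 6.3 1;0 0 0 -0.15 -0.1 6.3 1;0 0 0 -0.15 -0.1 6.3 1",
  squeeze=25,
)

```text
time_s: 4.58
tool_pos: [0.5421, 0.1471, 0.0217]
orientation: [[0.996, 0.091, 0.005], [0.091, -0.996, 0.0], [0.005, 0.0, -1.0]]
contact_force: [-0.7, 0.4, 5.4]
opening: 0.317
```

```bash
python3 -c "
from h import *;s=robot.read_state();print(s['tool_pos'],s['contact_force'],s['orientation'].round(4).tolist(),s['opening'])
c=robot.read_camera('wrist');cv2.imwrite('pics/w3.png',c['frame'])"
```

```text
[0.54214265 0.14706097 0.02166712] [-0.67876798  0.36371244  5.42683976] [[0.9958, 0.0909, 0.005], [0.0909, -0.9959, 0.0003], [0.005, 0.0002, -1.0]] 0.3172056969474569
```

View pics/w3.png

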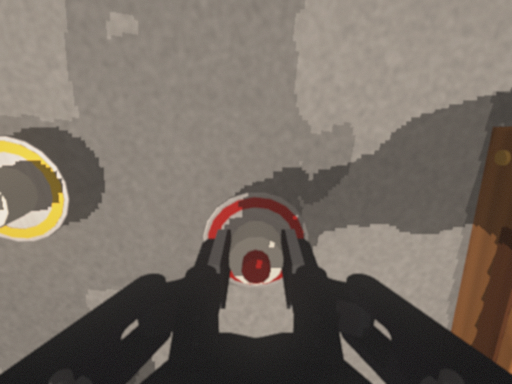

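>>> arm_command(
  commands="0 0 0 0 0 -0.2 0.45;0 0 0 0 0 -0.2 0.45;0 0 0 0 0 -0.2 0.45;0 0 -0.12 0 0 -0.2 0.45;0 0 -0.24 0 0 -0.2 0.45;0 0 -0.36 0 0 -0.2 0.45;0 0 -0.48 0 0 -0.2 0.45;0 0 -0.6 0 0 -0.2 0.45;0 0 -0.72 0 0 -0.2 0.45;0 0 -0.84 0 0 -0.2 0.45;0 0 -0.96 0 0 -0.2 0.45;0 0 -1.08 0 0 -0.2 0.45",
)

```text
time_s: 5.63
tool_pos: [0.5419, 0.147, 0.0234]
orientation: [[0.384, 0.923, 0.004], [0.923, -0.384, 0.0], [0.002, 0.004, -1.0]]
contact_force: [0.0, 0.9, 0.1]
opening: 0.549
```

```bash
python3 -c "
from h import *;s=robot.read_state();print(s['tool_pos'],s['contact_force'],s['orientation'].round(4).tolist(),s['opening'],go([.5421,.1471,.023]))"
```

```text
[0.54191469 0.14702249 0.02335616] [0.04343784 0.94355378 0.08417815] [[0.3837, 0.9234, 0.0044], [0.9234, -0.3837, 0.0002], [0.0018, 0.004, -1.0]] 0.5485245963450639 [0.01420317 0.01399599 0.03569763]
```

>>> arm_command(
  commands="0 0 -0.12 0 0 0 0.45;0 0 -0.24 0 0 0 0.45;0 0 -0.36 0 0 0 0.45;0 0 -0.5 0 0 0 0.45;0 0 -0.5 0 0 0 0.45;0 0 -0.5 0 0 0 1;0 0 -0.5 0 0 0 1;0 0 -0.5 0 0 0 1;0 0 -0.5 0 0 0 1;0 0 -0.5 0 0 0 1",
  squeeze=80,
)

```text
time_s: 6.47
tool_pos: [0.5419, 0.1471, 0.0237]
orientation: [[-0.105, 0.994, 0.004], [0.994, 0.105, 0.0], [-0.0, 0.004, -1.0]]
contact_force: [-1.4, -0.3, 4.9]
opening: 0.29
```

```bash
python3 -c "
from h import *;s=robot.read_state();print(s['tool_pos'],s['contact_force'],s['orientation'].round(4).tolist(),s['opening'])
c=robot.read_camera('wrist');cv2.imwrite('pics/w4.png',c['frame'])"
```

```text
[0.5418952  0.14705089 0.02365185] [-1.44084627 -0.28177878  4.86073914] [[-0.1051, 0.9945, 0.0044], [0.9945, 0.1051, 0.0002], [-0.0003, 0.0044, -1.0]] 0.29041745955549425
```

View pics/w4.png

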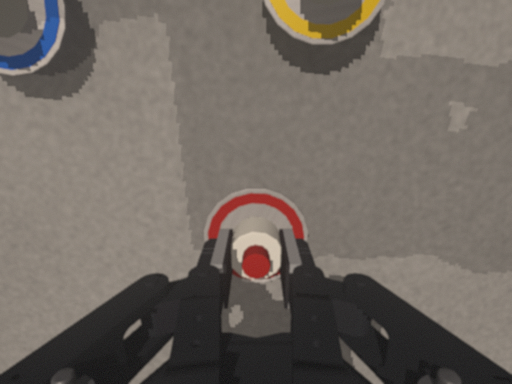

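>>> arm_command(
  commands="0 0 0 0 0 -2 1;0 0 0 0 0 -6 1;0 0 0 0 0 -10 1;0 0 0 0 0 -13 1;0 0 0 -3 0.1 -13.5 1;0 0 0 -7 0.3 -13.5 1;0 0 0 -11 0.4 -13.5 1;0 0 0 -15 0.6 -13.5 1;0 0 0 -19 0.8 -13.5 1;0 0 0 -23 0.9 -13.5 1;0 0 0 -26 1.0 -13.5 1;0 0 0 -28.5 1.1 -13.5 1",
)

```text
time_s: 7.52
tool_pos: [0.5821, -0.1382, 0.158]
orientation: [[-0.103, 0.995, 0.004], [0.995, 0.103, -0.0], [-0.001, 0.004, -1.0]]
contact_force: [0.3, -0.2, -1.1]
opening: 0.291
```

```bash
cat > st.py <<'E'
from h import *
import sys
s=robot.read_state();print('t',s['time_s'],s['tool_pos'].round(4),s['contact_force'].round(1),'open',round(s['opening'],3));print(s['orientation'].round(4).tolist())
a=sys.argv
if len(a)>3:
    print('go',go([float(x) for x in a[1:4]]).round(2))
    if len(a)>4:
        y=np.radians(float(a[4]));Rt=np.array([[np.cos(y),np.sin(y),0],[np.sin(y),-np.cos(y),0],[0,0,-1]])
        print('rot',cv2.Rodrigues(s['orientation'].T@Rt)[0].ravel().round(4))
if len(a)>5:
    c=robot.read_camera('wrist');cv2.imwrite(f'pics/{a[5]}.png',c['frame'])
E
python3 st.py .5824 -.1351 .13 97 w5
```

```text
t 7.5167 [ 0.5821 -0.1382  0.158 ] [ 0.3 -0.2 -1.1] open 0.291
[[-0.103, 0.9947, 0.0039], [0.9947, 0.103, -0.0003], [-0.0007, 0.0039, -1.0]]
go [0.3  0.05 2.8 ]
rot [ 0.0039  0.0008 -0.019 ]
```

View pics/w5.png

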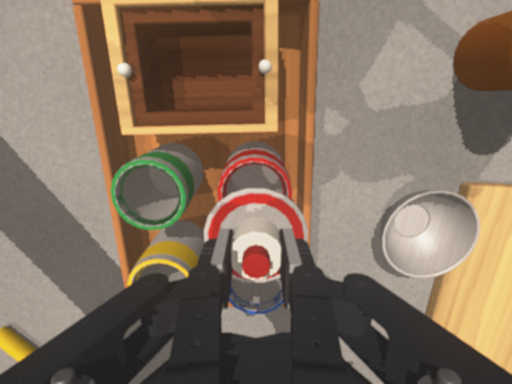

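>>> arm_command(
  commands="0.004 0 0 0.3 0.05 1 1;0.004 0 0 0.3 0.05 2.5 1;0.004 0 0 0.3 0.05 3.6 1;0.004 0 0 0.3 0.05 4.2 1;0.004 0 0 0.3 0.05 4.2 1;0.004 0 0 0.3 0.05 4.2 1;0.004 0 0 0.3 0.05 4.2 1",
)

```text
time_s: 8.15
tool_pos: [0.5843, -0.1395, 0.1164]
orientation: [[-0.102, 0.995, 0.002], [0.995, 0.102, -0.006], [-0.006, 0.002, -1.0]]
contact_force: [0.2, 0.4, -0.8]
opening: 0.289
```

```bash
python3 st.py .5824 -.1351 .0927 97 w6; python3 -c "
from h import *
c=robot.read_camera('scene');u,v=proj(c,[.58,-.13,.1]).astype(int);cv2.imwrite('pics/s6.png',cv2.resize(c['frame'][v-50:v+40,u-60:u+60],None,fx=5,fy=5,interpolation=2))"
```

```text
t 8.15 [ 0.5843 -0.1395  0.1164] [ 0.2  0.4 -0.8] open 0.289
[[-0.1023, 0.9947, 0.0025], [0.9947, 0.1024, -0.0061], [-0.0063, 0.0018, -1.0]]
go [ 0.47 -0.15  2.36]
rot [ 0.0018  0.0063 -0.0196]
```

View pics/w6.png

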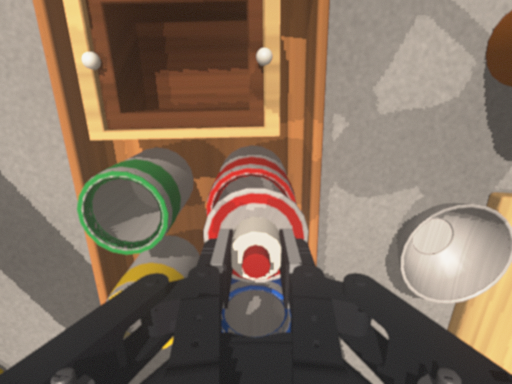

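View pics/s6.png

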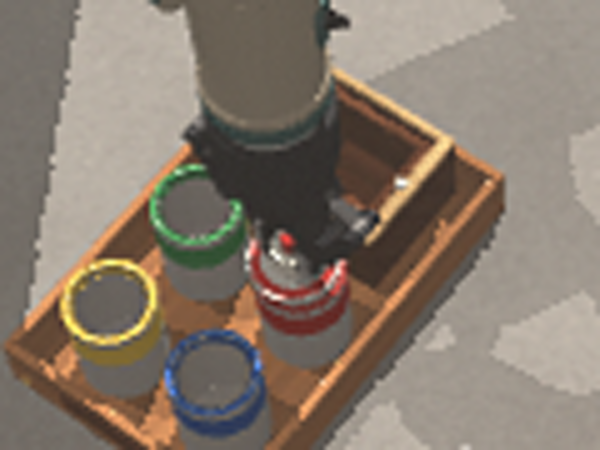

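>>> arm_command(
  commands="0 0.006 0 0.47 -0.15 0 1;0 0.006 0 0.47 -0.15 0 1;0 0.006 0 0.47 -0.15 0 1;0 0.006 0 0.47 -0.15 0 1",
)

```text
time_s: 8.58
tool_pos: [0.5825, -0.1353, 0.117]
orientation: [[-0.102, 0.995, 0.003], [0.995, 0.102, -0.001], [-0.001, 0.003, -1.0]]
contact_force: [0.2, 0.8, 0.3]
opening: 0.288
```

```bash
python3 st.py .5824 -.1351 .0927 97
```

```text
t 8.5833 [ 0.5825 -0.1353  0.117 ] [0.2 0.8 0.3] open 0.288
[[-0.1022, 0.9948, 0.003], [0.9948, 0.1022, -0.0007], [-0.001, 0.0029, -1.0]]
go [ 0.02 -0.02  2.43]
rot [ 0.0029  0.001  -0.0198]
```

>>> arm_command(
  commands="0 0 0 0 0 0.4 1;0 0 0 0 0 0.8 1;0 0 0 0 0 1.2 1;0 0 0 0 0 1.6 1;0 0 0 0 0 1.6 1;0 0 0 0 0 1.6 1",
)

```text
time_s: 9.08
tool_pos: [0.582, -0.1352, 0.1003]
orientation: [[-0.102, 0.995, 0.001], [0.995, 0.102, -0.0], [-0.0, 0.001, -1.0]]
contact_force: [-1.2, 0.0, -0.9]
opening: 0.288
```

```bash
python3 st.py .5824 -.1351 .0927 97
```

```text
t 9.0833 [ 0.582  -0.1352  0.1003] [-1.2  0.  -0.9] open 0.288
[[-0.1022, 0.9948, 0.0014], [0.9948, 0.1022, -0.0003], [-0.0004, 0.0013, -1.0]]
go [0.01 0.04 0.76]
rot [ 0.0013  0.0004 -0.0198]
```

No rim contact so far, so the plug is inside the bore. I'll press on in small steps.

>>> arm_command(
  commands="0 0 0 0 0.02 0.2 1;0 0 0 0 0.02 0.4 1;0 0 0 0 0.02 0.55 1;0 0 0 0 0.02 0.55 1;0 0 0 0 0.02 0.55 1",
)

```text
time_s: 9.5
tool_pos: [0.5818, -0.1349, 0.0961]
orientation: [[-0.102, 0.995, 0.001], [0.995, 0.102, 0.0], [-0.0, 0.001, -1.0]]
contact_force: [-3.7, 1.1, 7.0]
opening: 0.289
```

>>> arm_command(
  commands="0 0 0 0 0.02 0.1 1;0 0 0 0 0.02 0.15 1;0 0 0 0 0.02 0.15 1",
)

```text
time_s: 9.75
tool_pos: [0.5818, -0.1348, 0.096]
orientation: [[-0.102, 0.995, 0.001], [0.995, 0.102, -0.0], [-0.0, 0.001, -1.0]]
contact_force: [-4.0, 1.1, 8.4]
opening: 0.289
```

>>> arm_command(
  commands="0 0 0 0 0 0.1 1;0 0 0 0 0 0.1 1;0 0 0 0 0 0.1 1",
)

```text
time_s: 10.0
tool_pos: [0.5817, -0.1348, 0.096]
orientation: [[-0.102, 0.995, 0.002], [0.995, 0.102, -0.0], [-0.001, 0.002, -1.0]]
contact_force: [-2.7, 0.9, 7.1]
opening: 0.288
```

>>> arm_command(
  commands="0 0 0 0 0 0.2 1;0 0 0 0 0 0.3 1;0 0 0 0 0 0.3 1;0 0 0 0 0 0.3 1",
)

```text
time_s: 10.33
tool_pos: [0.5817, -0.1347, 0.0941]
orientation: [[-0.102, 0.995, 0.003], [0.995, 0.102, -0.001], [-0.001, 0.002, -1.0]]
contact_force: [-3.0, -0.3, 5.9]
opening: 0.292
```

>>> arm_command(
  commands="0 0 0 0 0 0.2 1;0 0 0 0 0 0.35 1;0 0 0 0 0 0.35 1;0 0 0 0 0 0.35 1",
)

```text
time_s: 10.67
tool_pos: [0.582, -0.1345, 0.0926]
orientation: [[-0.102, 0.995, 0.004], [0.995, 0.102, -0.001], [-0.001, 0.004, -1.0]]
contact_force: [-4.2, 1.1, 10.4]
opening: 0.292
```

>>> arm_command(
  commands="0 0 0 0 0 0.2 1;0 0 0 0 0 0.3 1;0 0 0 0 0 0.3 1;0 0 0 0 0 0.3 1",
)

```text
time_s: 11.0
tool_pos: [0.5821, -0.1345, 0.0926]
orientation: [[-0.103, 0.995, 0.005], [0.995, 0.103, -0.001], [-0.002, 0.005, -1.0]]
contact_force: [-5.4, -0.1, 16.8]
opening: 0.291
```

```bash
python3 st.py .5824 -.1351 .0927 97 w7;  python3 -c "
from h import *
c=robot.read_camera('scene');u,v=proj(c,[.58,-.13,.1]).astype(int);cv2.imwrite('pics/s7.png',cv2.resize(c['frame'][v-50:v+40,u-60:u+60],None,fx=5,fy=5,interpolation=2))"
```

```text
t 11.0 [ 0.5821 -0.1345  0.0926] [-5.4 -0.1 16.8] open 0.291
[[-0.1025, 0.9947, 0.0054], [0.9947, 0.1025, -0.0012], [-0.0018, 0.0052, -1.0]]
go [-0.06  0.03 -0.01]
rot [ 0.0052  0.0018 -0.0195]
```

View pics/w7.png

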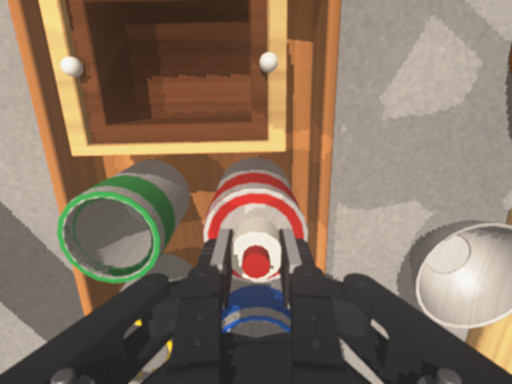

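View pics/s7.png

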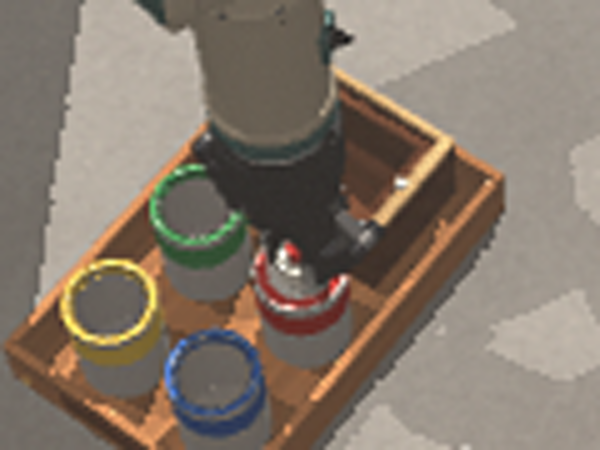

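The force rose to 17 N with no further travel at exactly the expected height, so the lid is home. I'll release, rise and shut the fingers for the pin.

>>> arm_command(
  commands="0 0 0 0 0 0 1;0 0 0 0 0 0 0.4;0 0 0 0 0 0 0.4;0 0 0 0 0 0 0.4;0 0 0 0 0 0 0.4;0 0 0 0 0 -2 0.4;0 0 0 0 0 -5 0.4;0 0 0 0 0 -5 1;0 0 0 0 0 -5 1;0 0 0 0 0 -5 1;0 0 0 0 0 -5 1;0 0 0 0 0 -5 1",
)

```text
time_s: 12.1
tool_pos: [0.581, -0.1342, 0.1413]
orientation: [[-0.103, 0.995, 0.003], [0.995, 0.103, -0.0], [-0.001, 0.003, -1.0]]
contact_force: [0.3, -0.1, 0.1]
opening: 0.001
```

```bash
python3 st.py .5824 -.1351 .120 97 w8;  python3 -c "
from h import *
c=robot.read_camera('wrist');P=cloud(c);m,l,b=blobs(c,'red',20)
for i,st,ce in b: print(st,ce,np.median(P[l==i],0).round(4),cast(c,*ce,.115).round(4))"
```

```text
t 12.1 [ 0.581  -0.1342  0.1413] [ 0.3 -0.1  0.1] open 0.001
[[-0.1025, 0.9947, 0.0031], [0.9947, 0.1025, -0.0003], [-0.0006, 0.003, -1.0]]
go [-0.1   0.12  2.13]
rot [ 0.003   0.0007 -0.0195]
[222, 158, 65, 22, 299] [254.7, 164.9] [ 0.5789 -0.1068  0.0671] [ 0.5779 -0.097   0.115 ]
[220, 172, 74, 67, 1209] [256.3, 200.7] [ 0.5802 -0.127   0.0878] [ 0.5812 -0.1195  0.115 ]
[247, 210, 21, 20, 319] [256.8, 220.3] [ 0.5826 -0.132   0.1164] [ 0.5829 -0.1326  0.115 ]
```

View pics/w8.png

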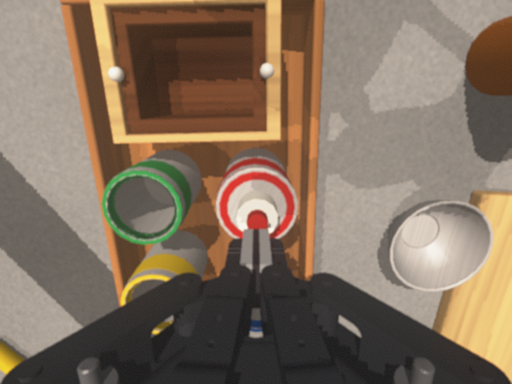

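>>> arm_command(
  commands="0 0 0 -0.05 0.1 1.2 1;0 0 0 -0.05 0.1 2.2 1;0 0 0 -0.05 0.1 2.5 1;0 0 0 -0.05 0.1 2.8 1;0 0 0 -0.05 0.1 3.1 1;0 0 0 -0.05 0.1 3.4 1;0 0 0 -0.05 0.1 3.5 1;0 0 0 -0.05 0.1 3.5 1",
)

```text
time_s: 12.87
tool_pos: [0.5818, -0.1347, 0.1068]
orientation: [[-0.103, 0.995, 0.002], [0.995, 0.103, -0.001], [-0.001, 0.002, -1.0]]
contact_force: [-2.5, 1.0, 3.4]
opening: -0.002
```

>>> arm_command(
  commands="0 0 0 0 0 0.15 1;0 0 0 0 0 0.25 1;0 0 0 0 0 0.25 1;0 0 0 0 0 0.25 1",
)

```text
time_s: 13.2
tool_pos: [0.5818, -0.1347, 0.1064]
orientation: [[-0.103, 0.995, 0.003], [0.995, 0.103, -0.001], [-0.001, 0.003, -1.0]]
contact_force: [-3.5, 1.0, 12.2]
opening: 0.002
```

Red is locked: the pin tip is at 0.1064 with 12 N. Next is yellow.

>>> arm_command(
  commands="0 0 0 0 0 -3 1;0 0 0 0 0 -6 1;0 0 0 5 0.2 -7 0;0 0 0 9 0.4 -7 0;0 0 0 13 0.6 -7 0;0 0 0 17 0.8 -7 0;0 0 0 21 1 -7 0;0 0 0 25 1.2 -7 0;0 0 0 29 1.5 -7 0;0 0 0 33 1.7 -7 0;0 0 0 37 1.9 -7 0;0 0 0 40 2 -7 0",
)

```text
time_s: 14.2
tool_pos: [0.5598, 0.2688, 0.1756]
orientation: [[-0.104, 0.995, 0.003], [0.995, 0.104, 0.0], [0.0, 0.003, -1.0]]
contact_force: [-0.2, 0.1, 0.6]
opening: 1.0
```

```bash
python3 st.py .5598 .279 .08 97; python3 lids.py b
```

```text
t 14.2 [0.5598 0.2688 0.1756] [-0.2  0.1  0.6] open 1.0
[[-0.1042, 0.9946, 0.0035], [0.9946, 0.1042, 0.0005], [0.0001, 0.0035, -1.0]]
go [1.01 0.07 9.56]
rot [ 0.0035 -0.0001 -0.0178]
wrist
red ring None pin None
yellow ring (770, array([0.5599, 0.2787, 0.0244]), np.float64(0.0014)) pin (155, array([0.5596, 0.2796]))
green ring None pin None
blue ring (429, array([0.4153, 0.25  , 0.0245]), np.float64(0.001)) pin (133, array([0.4171, 0.2514]))
tab [228, 27, 19, 52, 587] 0.0263 [array([532.81, 380.42]), array([42.41, 10.84]), np.float64(83.01)]
plate [184, 0, 111, 105, 8186] [array([531.94, 381.35]), array([75.83, 95.79]), np.float64(83.19)]
plate [344, 54, 25, 69, 368] [array([654.81, 360.66]), array([24.41, 66.  ]), np.float64(12.64)]
plate [227, 134, 57, 53, 198] [array([555.62, 281.88]), array([61.08, 47.97]), np.float64(41.02)]
plate [236, 143, 39, 38, 542] [array([560.03, 276.25]), array([41.76, 41.36]), np.float64(5.94)]
plate [102, 146, 45, 32, 203] [array([421.58, 266.57]), array([18.41, 52.93]), np.float64(63.46)]
plate [103, 155, 36, 24, 426] [array([414.92, 257.37]), array([20.88, 40.55]), np.float64(64.59)]
top
red ring None pin None
yellow ring (37, array([0.5589, 0.279 , 0.0241]), np.float64(0.0014)) pin (5, array([0.5591, 0.2779]))
green ring None pin None
blue ring (23, array([0.4146, 0.2511, 0.0239]), np.float64(0.0009)) pin (5, array([0.4159, 0.2466]))
tab [136, 206, 10, 3, 15] 0.0242 [array([529.78, 373.2 ]), array([ 6.69, 30.15]), np.float64(0.81)]
plate [124, 206, 28, 18, 257] [array([507.09, 386.86]), array([89.01, 55.54]), np.float64(86.05)]
```

View pics/wrist_b.png

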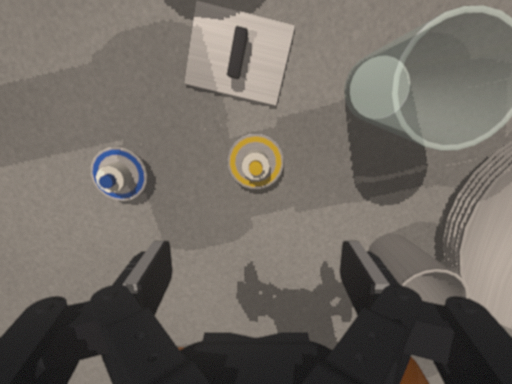

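View pics/top_b.png

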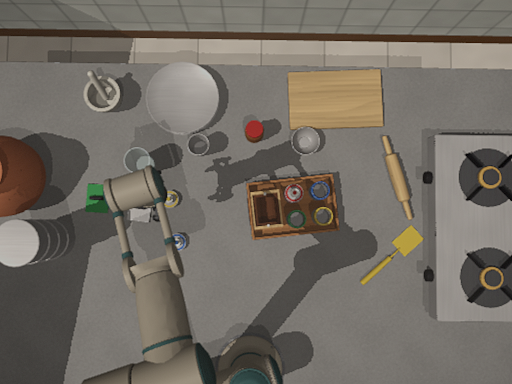

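Yellow lid at (256,161) hasn't moved. I'll descend and do the two-way centring grip.

>>> arm_command(
  commands="0 0 0 1.0 0.05 4 0;0 0 0 1.0 0.05 8 0;0 0 0 1.0 0.05 11 0;0 0 0 1.0 0.05 14 0;0 0 0 1.0 0.05 15.2 0;0 0 0 1.0 0.05 15.2 0;0 0 0 1.0 0.05 15.2 0;0 0 0 1.0 0.05 15.2 1;0 0 0 1.0 0.05 15.2 1;0 0 0 1.0 0.05 15.2 1;0 0 0 1.0 0.05 15.2 1;0 0 0 1.0 0.05 15.2 1",
  squeeze=25,
)

```text
time_s: 15.3
tool_pos: [0.56, 0.2807, 0.0245]
orientation: [[-0.108, 0.994, 0.005], [0.994, 0.108, 0.002], [0.002, 0.005, -1.0]]
contact_force: [-1.6, 0.1, 4.3]
opening: 0.311
```

```bash
python3 st.py .5598 .279 .0235 97 w9
```

```text
t 15.3 [0.56   0.2807 0.0245] [-1.6  0.1  4.3] open 0.311
[[-0.1079, 0.9941, 0.0047], [0.9942, 0.1079, 0.0022], [0.0017, 0.0049, -1.0]]
go [-0.17 -0.03  0.1 ]
rot [ 0.0049 -0.0017 -0.014 ]
```

View pics/w9.png

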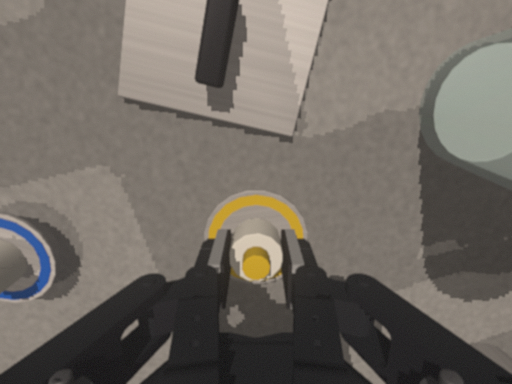

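>>> arm_command(
  commands="0 0 0 -0.1 0 0 0.45;0 0 0 -0.1 0 0 0.45;0 0 0.12 -0.1 0 0 0.45;0 0 0.24 -0.1 0 0 0.45;0 0 0.36 -0.1 0 0 0.45;0 0 0.48 -0.1 0 0 0.45;0 0 0.6 -0.1 0 0 0.45;0 0 0.72 -0.1 0 0 0.45;0 0 0.84 -0.1 0 0 0.45;0 0 0.96 -0.1 0 0 0.45;0 0 1.08 -0.1 0 0 0.45;0 0 1.2 -0.1 0 0 0.45",
)

```text
time_s: 16.35
tool_pos: [0.56, 0.2797, 0.0243]
orientation: [[0.89, 0.456, 0.004], [0.456, -0.89, 0.002], [0.005, 0.0, -1.0]]
contact_force: [0.9, 0.3, -0.9]
opening: 0.545
```

```bash
python3 st.py .5600 .2797 .0235 7
```

```text
t 16.35 [0.56   0.2797 0.0243] [ 0.9  0.3 -0.9] open 0.545
[[0.8901, 0.4557, 0.0044], [0.4557, -0.8902, 0.002], [0.0048, 0.0002, -1.0]]
go [0.   0.   0.08]
rot [-0.0006 -0.0048  0.3509]
```

>>> arm_command(
  commands="0 -0.004 0.12 0 0 0.05 0.45;0 -0.004 0.24 0 0 0.05 0.45;0 -0.004 0.35 0 0 0.05 0.45;0 -0.004 0.35 0 0 0.05 0.45;0 -0.004 0.35 0 0 0.05 0.45;0 -0.004 0.35 0 0 0.05 1;0 -0.004 0.35 0 0 0.05 1;0 -0.004 0.35 0 0 0.05 1;0 -0.004 0.35 0 0 0.05 1;0 -0.004 0.35 0 0 0.05 1",
  squeeze=80,
)

```text
time_s: 17.18
tool_pos: [0.5601, 0.2798, 0.0243]
orientation: [[0.992, 0.123, 0.001], [0.123, -0.992, 0.001], [0.001, -0.001, -1.0]]
contact_force: [-0.2, -0.6, 3.5]
opening: 0.29
```

```bash
python3 st.py .5096 -.2309 .15 7
```

```text
t 17.1833 [0.5601 0.2798 0.0243] [-0.2 -0.6  3.5] open 0.29
[[0.9924, 0.1233, 0.0011], [0.1233, -0.9924, 0.001], [0.0012, -0.0009, -1.0]]
go [-11.29  50.04 -12.63]
rot [-0.0009 -0.0012  0.0015]
```

>>> arm_command(
  commands="0 0 0 0 0 -2 1;0 0 0 0 0 -6 1;0 0 0 0 0 -10 1;0 0 0 0 0 -13 1;0 0 0 -1 4 -13.5 1;0 0 0 -1.8 8 -13.5 1;0 0 0 -2.7 12 -13.5 1;0 0 0 -3.6 16 -13.5 1;0 0 0 -4.5 20 -13.5 1;0 0 0 -5.4 24 -13.5 1;0 0 0 -6.3 28 -13.5 1;0 0 0 -7.2 32 -13.5 1",
)

```text
time_s: 18.18
tool_pos: [0.5272, -0.0485, 0.1585]
orientation: [[0.992, 0.124, 0.001], [0.124, -0.992, 0.001], [0.001, -0.001, -1.0]]
contact_force: [0.7, -0.6, -0.4]
opening: 0.288
```

>>> arm_command(
  commands="0 0 0 -0.9 4 0 1;0 0 0 -1.8 8 0 1;0 0 0 -2.7 12 0 1;0 0 0 -3.6 16 0 1;0 0 0 -4.1 18 0 1;0 0 0 -4.1 18 0 1;0 0 0 -4.1 18 0 1",
)

```text
time_s: 18.77
tool_pos: [0.5082, -0.2331, 0.1575]
orientation: [[0.993, 0.121, -0.0], [0.121, -0.993, 0.002], [0.0, -0.002, -1.0]]
contact_force: [1.0, 0.9, -2.0]
opening: 0.286
```

```bash
python3 st.py .5096 -.2309 .118 7 w10
```

```text
t 18.7667 [ 0.5082 -0.2331  0.1575] [ 1.   0.9 -2. ] open 0.286
[[0.9926, 0.1212, -0.0003], [0.1212, -0.9926, 0.0024], [0.0, -0.0024, -1.0]]
go [ 0.17 -0.19  3.95]
rot [-0.0024 -0.     -0.0007]
```

View pics/w10.png

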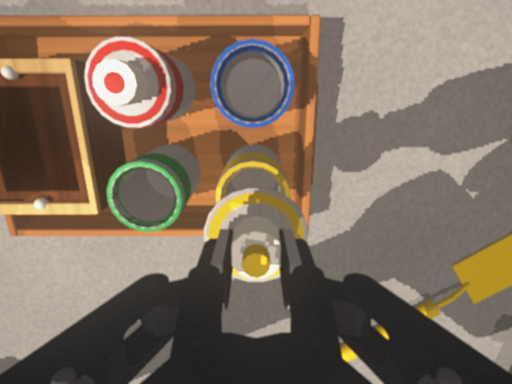

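Yellow lid held above the yellow tin; the red lid's pin is flush. I'll lower it.

>>> arm_command(
  commands="0 0 0 0.17 -0.19 1 1;0 0 0 0.17 -0.19 2.5 1;0 0 0 0.17 -0.19 3.6 1;0 0 0 0.17 -0.19 4 1;0 0 0 0.17 -0.19 4 1;0 0 0 0.17 -0.19 4 1;0 0 0 0.17 -0.19 4 1",
)

```text
time_s: 19.4
tool_pos: [0.5103, -0.2293, 0.1181]
orientation: [[0.992, 0.124, 0.001], [0.124, -0.992, 0.002], [0.001, -0.002, -1.0]]
contact_force: [0.4, -0.3, -0.6]
opening: 0.286
```

```bash
python3 st.py .5096 -.2309 .1 7
```

```text
t 19.4 [ 0.5103 -0.2293  0.1181] [ 0.4 -0.3 -0.6] open 0.286
[[0.9923, 0.1238, 0.0005], [0.1238, -0.9923, 0.0023], [0.0008, -0.0023, -1.0]]
go [-0.09  0.16  1.81]
rot [-0.0023 -0.0008  0.0019]
```

>>> arm_command(
  commands="0 0 0 -0.09 0.15 0.3 1;0 0 0 -0.09 0.15 0.5 1;0 0 0 -0.09 0.15 1 1;0 0 0 -0.09 0.15 1.5 1;0 0 0 -0.09 0.15 1.8 1;0 0 0 -0.09 0.15 1.8 1;0 0 0 -0.09 0.15 1.8 1",
)

```text
time_s: 19.98
tool_pos: [0.5089, -0.2307, 0.0995]
orientation: [[0.992, 0.124, -0.001], [0.124, -0.992, 0.003], [-0.001, -0.003, -1.0]]
contact_force: [0.2, 0.2, -0.5]
opening: 0.292
```

>>> arm_command(
  commands="0 0 0 0 0 0.2 1;0 0 0 0 0 0.4 1;0 0 0 0 0 0.6 1;0 0 0 0 0 0.6 1;0 0 0 0 0 0.6 1",
)

```text
time_s: 20.4
tool_pos: [0.509, -0.2306, 0.0941]
orientation: [[0.992, 0.124, -0.001], [0.124, -0.992, 0.003], [-0.0, -0.003, -1.0]]
contact_force: [-2.2, 1.1, 5.5]
opening: 0.288
```

>>> arm_command(
  commands="0 0 0 0 0 0.2 1;0 0 0 0 0 0.35 1;0 0 0 0 0 0.35 1;0 0 0 0 0 0.35 1",
)

```text
time_s: 20.73
tool_pos: [0.509, -0.2306, 0.0931]
orientation: [[0.992, 0.124, 0.0], [0.124, -0.992, 0.002], [0.001, -0.002, -1.0]]
contact_force: [-5.0, 2.7, 15.9]
opening: 0.285
```

>>> arm_command(
  commands="0 0 0 0 0 0.2 1;0 0 0 0 0 0.4 1;0 0 0 0 0 0.4 1;0 0 0 0 0 0.4 1",
)

```text
time_s: 21.07
tool_pos: [0.509, -0.2307, 0.0931]
orientation: [[0.992, 0.124, 0.002], [0.124, -0.992, 0.001], [0.002, -0.001, -1.0]]
contact_force: [-6.7, 3.6, 25.3]
opening: 0.288
```

>>> arm_command(
  commands="0 0 0 0 0 0 1;0 0 0 0 0 0 0.4;0 0 0 0 0 0 0.4;0 0 0 0 0 0 0.4;0 0 0 0 0 0 0.4;0 0 0 0 0 -2 0.4;0 0 0 0 0 -5 0.4;0 0 0 0 0 -5 1;0 0 0 0 0 -5 1;0 0 0 0 0 -5 1;0 0 0 0 0 -5 1;0 0 0 0 0 -5 1",
)

```text
time_s: 22.07
tool_pos: [0.5082, -0.2303, 0.1418]
orientation: [[0.992, 0.124, -0.0], [0.124, -0.992, 0.002], [0.0, -0.002, -1.0]]
contact_force: [-0.7, -0.2, -0.2]
opening: -0.001
```

```bash
python3 st.py .5092 -.2306 .115 7 w11;python3 -c "
from h import *
c=robot.read_camera('wrist');P=cloud(c);m,l,b=blobs(c,'yellow',20)
for i,st,ce in b: print(st,ce,np.median(P[l==i],0).round(4),cast(c,*ce,.115).round(4))"
```

```text
t 22.0667 [ 0.5082 -0.2303  0.1418] [-0.7 -0.2 -0.2] open -0.001
[[0.9923, 0.124, -0.0003], [0.124, -0.9923, 0.0023], [0.0, -0.0023, -1.0]]
go [0.09 0.05 2.68]
rot [-0.0023 -0.      0.0021]
[73, 149, 8, 27, 63] [75.8, 162.5] [ 0.5206 -0.0924  0.0703] [ 0.5351 -0.1193  0.115 ]
[224, 157, 64, 21, 336] [255.0, 164.3] [ 0.5375 -0.2264  0.0668] [ 0.5473 -0.2256  0.115 ]
[219, 171, 75, 69, 1368] [256.6, 200.3] [ 0.5179 -0.2287  0.0891] [ 0.5247 -0.2294  0.115 ]
[42, 207, 48, 14, 335] [63.5, 215.7] [ 0.4762 -0.0797  0.0703] [ 0.4992 -0.1095  0.115 ]
[246, 209, 21, 21, 364] [255.8, 220.0] [ 0.5131 -0.2302  0.1177] [ 0.5114 -0.2306  0.115 ]
[0, 212, 41, 9, 236] [16.9, 216.5] [ 0.471  -0.0419  0.0704] [ 0.495  -0.0801  0.115 ]
[418, 248, 94, 84, 2687] [480.3, 289.8] [ 0.4125 -0.5044  0.0036] [ 0.4789 -0.3903  0.115 ]
```

View pics/w11.png

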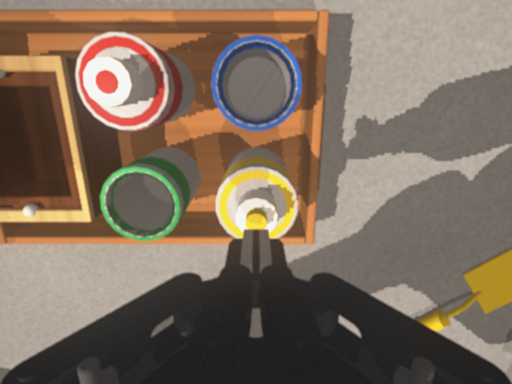

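```bash
cat > flat.py <<'E'
from h import *
# collar-top & flange heights of seated lids, plane fit of flange
T={'red':(.5824,-.1351),'blue':(.5930,-.2205),'green':(.4990,-.1455),'yellow':(.5096,-.2309)}
for n in ['wrist','scene','top']:
    c=robot.read_camera(n);P=cloud(c)
    for k,(x,y) in T.items():
        r=np.hypot(P[...,0]-x,P[...,1]-y);z=P[...,2]
        f=(r>.018)&(r<.029)&(z>.078)&(z<.097);t=(r<.014)&(z>.1)&(z<.125)
        o=[n,k,f.sum(),t.sum()]
        if f.sum()>20:
            Q=P[f];A=np.c_[Q[:,0]-x,Q[:,1]-y,np.ones(len(Q))];s=np.linalg.lstsq(A,Q[:,2],rcond=None)[0];o+=['flange z',np.median(Q[:,2]).round(4),'fit',s.round(4)]
        if t.sum()>5: o+=['top',np.percentile(z[t],[10,50,90]).round(4)]
        print(*o)
E
python3 flat.py
```

```text
wrist red 3693 1976 flange z 0.0867 fit [0.0062 0.0037 0.0867] top [0.1054 0.1066 0.1075]
wrist blue 1707 0 flange z 0.0835 fit [-0.001  -0.0009  0.0831]
wrist green 1350 0 flange z 0.0833 fit [ 0.0146 -0.0103  0.0828]
wrist yellow 2450 1063 flange z 0.089 fit [-0.0018 -0.0151  0.089 ] top [0.1081 0.1093 0.118 ]
scene red 123 59 flange z 0.0863 fit [-0.0108  0.0342  0.0863] top [0.1022 0.1056 0.1094]
scene blue 78 0 flange z 0.0822 fit [0.0062 0.0058 0.0821]
scene green 66 0 flange z 0.0823 fit [-0.0241  0.0013  0.0824]
scene yellow 130 59 flange z 0.0886 fit [-0.0279  0.0202  0.0887] top [0.1035 0.1095 0.1185]
top red 151 54 flange z 0.0872 fit [-0.0182 -0.0087  0.0871] top [0.1021 0.1055 0.1089]
top blue 68 0 flange z 0.0832 fit [ 0.0492 -0.0314  0.083 ]
top green 58 0 flange z 0.0824 fit [-0.0134 -0.0063  0.083 ]
top yellow 30 0 flange z 0.0873 fit [-0.0303 -0.0047  0.088 ]
```

Yellow reads about 2.3 mm higher than red in all three cameras. It probably got dragged up as the fingers swung back on opening. I'll press it down by the flange with the fingers straddling the collar.

>>> arm_command(
  commands="0 0 0 0.08 0.03 0 0.58;0 0 0 0.08 0.03 0 0.58;0 0 0 0.08 0.03 0 0.58;0 0 0 0.08 0.03 1 0.58;0 0 0 0.08 0.03 2 0.58;0 0 0 0.08 0.03 3 0.58;0 0 0 0.08 0.03 4 0.58;0 0 0 0.08 0.03 4.5 0.58;0 0 0 0.08 0.03 4.5 0.58",
)

```text
time_s: 23.07
tool_pos: [0.5085, -0.2301, 0.0955]
orientation: [[0.992, 0.124, -0.002], [0.124, -0.992, 0.003], [-0.002, -0.004, -1.0]]
contact_force: [-0.2, 0.8, -0.5]
opening: 0.421
```

>>> arm_command(
  commands="0 0 0 0 0 0.3 0.58;0 0 0 0 0 0.6 0.58;0 0 0 0 0 0.6 0.58",
)

```text
time_s: 23.32
tool_pos: [0.5082, -0.2299, 0.089]
orientation: [[0.992, 0.124, -0.003], [0.124, -0.992, 0.004], [-0.002, -0.004, -1.0]]
contact_force: [0.8, 0.4, -0.2]
opening: 0.425
```

>>> arm_command(
  commands="0 0 0 0.05 0.05 0.2 0.58;0 0 0 0.05 0.05 0.4 0.58;0 0 0 0.05 0.05 0.4 0.58",
)

```text
time_s: 23.57
tool_pos: [0.5089, -0.2306, 0.0853]
orientation: [[0.992, 0.124, -0.003], [0.124, -0.992, 0.003], [-0.002, -0.004, -1.0]]
contact_force: [-0.5, 0.7, 2.3]
opening: 0.417
```

>>> arm_command(
  commands="0 0 0 0 0 0.2 0.58;0 0 0 0 0 0.4 0.58;0 0 0 0 0 0.4 0.58",
)

```text
time_s: 23.82
tool_pos: [0.5089, -0.2307, 0.0849]
orientation: [[0.992, 0.124, -0.001], [0.124, -0.992, 0.002], [-0.001, -0.002, -1.0]]
contact_force: [-5.7, 3.4, 22.9]
opening: 0.424
```

```bash
python3 flat.py | grep -E "yellow|red"; python3 st.py .509 -.2306 .0849 7 w12
```

```text
wrist red 6572 4477 flange z 0.0867 fit [0.0067 0.0052 0.0867] top [0.105  0.1065 0.1075]
wrist yellow 2971 2221 flange z 0.0866 fit [-0.012  -0.001   0.0874] top [0.1057 0.1069 0.1155]
scene red 126 58 flange z 0.0863 fit [0.0072 0.0136 0.0864] top [0.102  0.1058 0.1099]
scene yellow 76 41 flange z 0.0865 fit [-0.1179  0.0023  0.0885] top [0.1026 0.1079 0.1145]
top red 148 54 flange z 0.0859 fit [-0.0034 -0.0049  0.0861] top [0.1022 0.1065 0.1106]
top yellow 12 0
t 23.9667 [ 0.5089 -0.2307  0.0849] [-5.7  3.1 22.4] open 0.421
[[0.9923, 0.1241, -0.001], [0.1242, -0.9923, 0.002], [-0.0007, -0.0021, -1.0]]
go [ 0.01 -0.01 -0.  ]
rot [-0.0021  0.0007  0.0023]
```

View pics/w12.png

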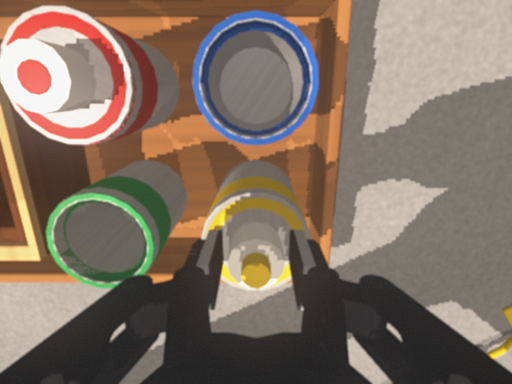

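The flange press brought it home: collar top 0.1069, matching red. I'll lift off and re-check before pushing the pin.

>>> arm_command(
  commands="0 0 0 0 0 -2 0.58;0 0 0 0 0 -5 0.58;0 0 0 0 0 -5.7 0.58;0 0 0 0 0 -5.7 1;0 0 0 0 0 -5.7 1;0 0 0 0 0 -5.7 1;0 0 0 0 0 -5.7 1;0 0 0 0 0 -5.7 1",
)

```text
time_s: 24.68
tool_pos: [0.5083, -0.2304, 0.1405]
orientation: [[0.992, 0.124, -0.003], [0.124, -0.992, 0.003], [-0.003, -0.004, -1.0]]
contact_force: [-0.7, -0.4, -0.5]
opening: -0.001
```

```bash
python3 flat.py | grep -E "yellow|red"; python3 st.py .509 -.2307 .1155 7 w13
```

```text
wrist red 3736 2022 flange z 0.0867 fit [0.0071 0.0049 0.0867] top [0.1053 0.1065 0.1075]
wrist yellow 2448 1079 flange z 0.0867 fit [ 0.0006 -0.0037  0.0867] top [0.1058 0.1069 0.1156]
scene red 131 58 flange z 0.0862 fit [-0.0238  0.0095  0.0862] top [0.1034 0.1064 0.1095]
scene yellow 122 58 flange z 0.0867 fit [-0.0381  0.0266  0.0866] top [0.1034 0.1079 0.1152]
top red 150 55 flange z 0.0868 fit [-0.0128  0.0282  0.0869] top [0.1028 0.1063 0.1098]
top yellow 31 0 flange z 0.0873 fit [ 0.0143 -0.0593  0.0875]
t 24.8333 [ 0.5087 -0.2306  0.1411] [0.1 0.  0.9] open 0.0
[[0.9923, 0.1241, -0.0021], [0.1241, -0.9923, 0.0027], [-0.0018, -0.0029, -1.0]]
go [0.03 0.02 2.56]
rot [-0.0029  0.0018  0.0022]
```

Home and level, and it stayed home. Now the yellow pin.

>>> arm_command(
  commands="0 0 0 0.05 0.03 1.2 1;0 0 0 0.05 0.03 2.2 1;0 0 0 0.05 0.03 2.5 1;0 0 0 0.05 0.03 2.8 1;0 0 0 0.05 0.03 3.1 1;0 0 0 0.05 0.03 3.4 1;0 0 0 0.05 0.03 3.5 1;0 0 0 0.05 0.03 3.5 1",
)

```text
time_s: 25.55
tool_pos: [0.5086, -0.2305, 0.1065]
orientation: [[0.992, 0.124, -0.003], [0.124, -0.992, 0.003], [-0.003, -0.003, -1.0]]
contact_force: [-1.0, 1.0, 2.4]
opening: 0.002
```

>>> arm_command(
  commands="0 0 0 0 0 0.15 1;0 0 0 0 0 0.25 1;0 0 0 0 0 0.25 1;0 0 0 0 0 0.25 1",
)

```text
time_s: 25.88
tool_pos: [0.5087, -0.2306, 0.1064]
orientation: [[0.992, 0.124, -0.002], [0.124, -0.992, 0.002], [-0.002, -0.002, -1.0]]
contact_force: [-3.3, 3.0, 14.0]
opening: 0.002
```

>>> arm_command(
  commands="0 0 0 0 0 -3 1;0 0 0 0 0 -6 1;0 0 0 -0.3 -4 -7 0;0 0 0 -0.6 -8 -7 0;0 0 0 -0.8 -12 -7 0;0 0 0 -1.1 -16 -7 0;0 0 0 -1.4 -20 -7 0;0 0 0 -1.7 -24 -7 0;0 0 0 -2 -28 -7 0;0 0 0 -2.2 -32 -7 0;0 0 0 -2.5 -36 -7 0;0 0 0 -2.7 -40 -7 0",
)

```text
time_s: 26.88
tool_pos: [0.4316, 0.1647, 0.1777]
orientation: [[0.992, 0.124, -0.001], [0.124, -0.992, 0.003], [-0.001, -0.003, -1.0]]
contact_force: [1.1, 0.0, -0.2]
opening: 0.999
```

>>> arm_command(
  commands="0 0 0 -0.3 -4 0 0;0 0 0 -0.6 -8 0 0;0 0 0 -0.6 -8.8 0 0;0 0 0 -0.6 -8.8 0 0;0 0 0 -0.6 -8.8 0 0",
)

```text
time_s: 27.3
tool_pos: [0.4147, 0.251, 0.1777]
orientation: [[0.992, 0.126, -0.001], [0.126, -0.992, 0.001], [-0.001, -0.002, -1.0]]
contact_force: [0.9, -0.0, -0.1]
opening: 0.996
```

```bash
python3 lids.py c;python3 flat.py | grep -E "top|scene"; python3 st.py .4154 .2505 .0235 7 
```

```text
wrist
red ring None pin None
yellow ring None pin None
green ring None pin None
blue ring (491, array([0.4156, 0.2503, 0.0244]), np.float64(0.001)) pin (120, array([0.4167, 0.2501]))
tab [124, 68, 47, 21, 538] 0.0263 [array([495.64, 365.01]), array([43.75, 10.73]), np.float64(83.29)]
plate [110, 17, 88, 117, 7567] [array([495.32, 367.08]), array([76.07, 95.77]), np.float64(83.19)]
plate [229, 143, 31, 40, 170] [array([424.23, 269.29]), array([17.36, 52.74]), np.float64(61.62)]
plate [237, 152, 22, 32, 300] [array([417.38, 262.1 ]), array([18.14, 40.15]), np.float64(67.24)]
top
red ring None pin None
yellow ring None pin None
green ring None pin None
blue ring (15, array([0.4112, 0.2513, 0.027 ]), np.float64(0.0007)) pin None
tab [136, 216, 14, 4, 39] 0.0262 [array([494.8 , 365.53]), array([10.01, 43.57]), np.float64(0.8)]
plate [124, 201, 37, 36, 556] [array([494.99, 367.12]), array([112.29, 121.66]), np.float64(8.36)]
scene red 134 58 flange z 0.0864 fit [-0.0148  0.0067  0.0863] top [0.1019 0.1056 0.109 ]
scene blue 75 0 flange z 0.0825 fit [-0.0044  0.0146  0.0825]
scene green 60 0 flange z 0.0832 fit [-0.0229 -0.0083  0.0829]
scene yellow 125 52 flange z 0.0865 fit [-0.0144 -0.0019  0.0866] top [0.1031 0.1061 0.1104]
top red 153 56 flange z 0.0868 fit [ 0.0079 -0.0129  0.0865] top [0.1032 0.1063 0.1112]
top blue 65 0 flange z 0.083 fit [ 0.0173 -0.0408  0.0833]
top green 59 0 flange z 0.082 fit [-0.0016 -0.0144  0.0831]
top yellow 157 54 flange z 0.0868 fit [ 0.0094 -0.0029  0.0868] top [0.1034 0.1067 0.1113]
t 27.55 [0.4152 0.2498 0.1779] [ 0.4 -0.9  0. ] open 1.003
[[0.9926, 0.1218, -0.001], [0.1218, -0.9926, 0.0021], [-0.0007, -0.0023, -1.0]]
go [ 0.04 -0.03 15.44]
rot [-0.0023  0.0007 -0.0001]
```

View pics/wrist_c.png

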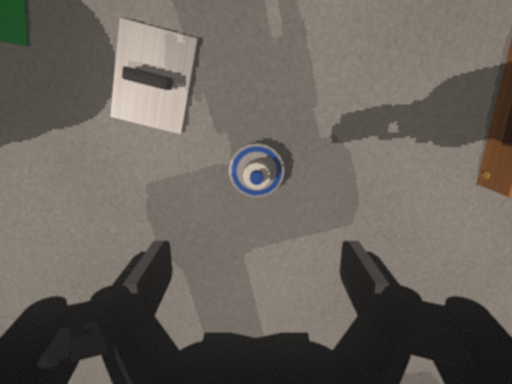

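The cover has been knocked aside, now at about (0.495,0.366); I'll re-measure it later. Blue (256,170) is where it was, so I'll grip it.

>>> arm_command(
  commands="0 0 0 0.04 -0.03 4 0;0 0 0 0.04 -0.03 8 0;0 0 0 0.04 -0.03 11 0;0 0 0 0.04 -0.03 14 0;0 0 0 0.04 -0.03 15.4 0;0 0 0 0.04 -0.03 15.4 0;0 0 0 0.04 -0.03 15.4 0;0 0 0 0.04 -0.03 15.4 1;0 0 0 0.04 -0.03 15.4 1;0 0 0 0.04 -0.03 15.4 1;0 0 0 0.04 -0.03 15.4 1;0 0 0 0.04 -0.03 15.4 1",
  squeeze=25,
)

```text
time_s: 28.55
tool_pos: [0.416, 0.2508, 0.0248]
orientation: [[0.993, 0.122, 0.001], [0.122, -0.993, 0.003], [0.001, -0.003, -1.0]]
contact_force: [-1.2, -0.8, 7.6]
opening: 0.315
```

```bash
python3 st.py .4154 .2505 .0240 97 w14
```

```text
t 28.55 [0.416  0.2508 0.0248] [-1.2 -0.8  7.6] open 0.315
[[0.9926, 0.1218, 0.0007], [0.1218, -0.9926, 0.003], [0.0011, -0.0029, -1.0]]
go [-0.06  0.02  0.08]
rot [-1.4000e-03 -3.1000e-03 -1.5709e+00]
```

View pics/w14.png

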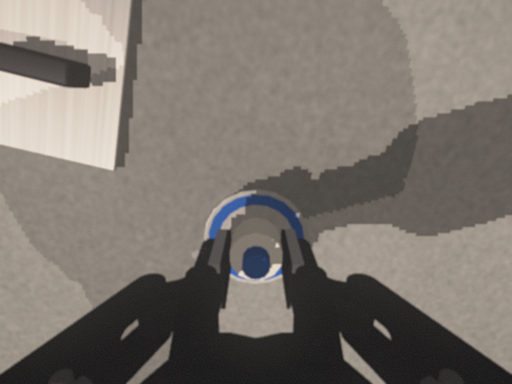

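>>> arm_command(
  commands="0 0 0 -0.03 0 0.05 0.45;0 0 0 -0.03 0 0.05 0.45;0 0 -0.12 -0.03 0 0.05 0.45;0 0 -0.24 -0.03 0 0.05 0.45;0 0 -0.36 -0.03 0 0.05 0.45;0 0 -0.48 -0.03 0 0.05 0.45;0 0 -0.6 -0.03 0 0.05 0.45;0 0 -0.72 -0.03 0 0.05 0.45;0 0 -0.84 -0.03 0 0.05 0.45;0 0 -0.96 -0.03 0 0.05 0.45;0 0 -1.08 -0.03 0 0.05 0.45;0 0 -1.2 -0.03 0 0.05 0.45",
)

```text
time_s: 29.6
tool_pos: [0.4155, 0.2507, 0.0242]
orientation: [[0.24, 0.971, 0.0], [0.971, -0.24, 0.003], [0.003, -0.0, -1.0]]
contact_force: [0.1, -0.3, -0.1]
opening: 0.549
```

```bash
python3 st.py .4158 .2508 .0240 97
```

```text
t 29.6 [0.4155 0.2507 0.0242] [ 0.1 -0.3 -0.1] open 0.549
[[0.2402, 0.9707, 0.0003], [0.9707, -0.2402, 0.0027], [0.0027, -0.0004, -1.0]]
go [0.01 0.03 0.02]
rot [ 1.000e-04 -2.800e-03 -3.648e-01]
```

>>> arm_command(
  commands="0 -0.003 -0.12 0 0.03 0 0.45;0 -0.003 -0.24 0 0.03 0 0.45;0 -0.003 -0.36 0 0.03 0 0.45;0 -0.003 -0.36 0 0.03 0 0.45;0 -0.003 -0.36 0 0.03 0 0.45;0 -0.003 -0.36 0 0.03 0 1;0 -0.003 -0.36 0 0.03 0 1;0 -0.003 -0.36 0 0.03 0 1;0 -0.003 -0.36 0 0.03 0 1;0 -0.003 -0.36 0 0.03 0 1",
  squeeze=80,
)

```text
time_s: 30.43
tool_pos: [0.4157, 0.2507, 0.0247]
orientation: [[-0.116, 0.993, 0.0], [0.993, 0.116, -0.0], [-0.0, 0.0, -1.0]]
contact_force: [-0.6, -0.5, 5.5]
opening: 0.287
```

```bash
python3 st.py .5930 -.2205 .16 97
```

```text
t 30.4333 [0.4157 0.2507 0.0247] [-0.6 -0.5  5.5] open 0.287
[[-0.1161, 0.9932, 0.0002], [0.9932, 0.1161, -0.0001], [-0.0002, 0.0002, -1.0]]
go [-48.86  12.14 -13.52]
rot [ 0.0002  0.0002 -0.0058]
```

>>> arm_command(
  commands="0 0 0 0 0 -2 1;0 0 0 0 0 -6 1;0 0 0 0 0 -10 1;0 0 0 0 0 -13 1;0 0 0 -4 1 -13.5 1;0 0 0 -8 2 -13.5 1;0 0 0 -12 3 -13.5 1;0 0 0 -16 4 -13.5 1;0 0 0 -20 5 -13.5 1;0 0 0 -24 6 -13.5 1;0 0 0 -28 7 -13.5 1;0 0 0 -32 8 -13.5 1",
)

```text
time_s: 31.43
tool_pos: [0.5323, -0.0598, 0.1593]
orientation: [[-0.115, 0.993, -0.0], [0.993, 0.115, 0.0], [0.0, -0.0, -1.0]]
contact_force: [0.1, 1.4, -0.3]
opening: 0.288
```

>>> arm_command(
  commands="0 0 0 -4 1 0 1;0 0 0 -8 2 0 1;0 0 0 -12 3 0 1;0 0 0 -16 4 0 1;0 0 0 -16.9 4.1 0 1;0 0 0 -16.9 4.1 0 1;0 0 0 -16.9 4.1 0 1",
)

```text
time_s: 32.02
tool_pos: [0.5918, -0.2229, 0.1581]
orientation: [[-0.113, 0.994, -0.002], [0.994, 0.113, 0.002], [0.002, -0.002, -1.0]]
contact_force: [-0.8, 1.2, -1.2]
opening: 0.29
```

```bash
python3 st.py .5930 -.2205 .118 97 w15
```

```text
t 32.0167 [ 0.5918 -0.2229  0.1581] [-0.8  1.2 -1.2] open 0.29
[[-0.1131, 0.9936, -0.0024], [0.9936, 0.1131, 0.0021], [0.0024, -0.0021, -1.0]]
go [0.21 0.16 4.01]
rot [-0.0021 -0.0024 -0.0089]
```

View pics/w15.png

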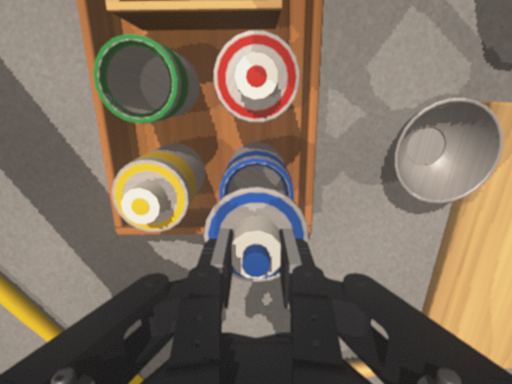

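Blue lid held over the blue tin; red and yellow pins both flush. I'll lower it.

>>> arm_command(
  commands="-0.002 -0.002 0 0.2 0.15 1 1;-0.002 -0.002 0 0.2 0.15 2.5 1;-0.002 -0.002 0 0.2 0.15 3.6 1;-0.002 -0.002 0 0.2 0.15 4 1;-0.002 -0.002 0 0.2 0.15 4 1;-0.002 -0.002 0 0.2 0.15 4 1;-0.002 -0.002 0 0.2 0.15 4 1",
)

```text
time_s: 32.65
tool_pos: [0.5933, -0.2195, 0.119]
orientation: [[-0.115, 0.993, 0.001], [0.993, 0.115, -0.0], [-0.0, 0.001, -1.0]]
contact_force: [0.6, -0.3, -0.9]
opening: 0.291
```

```bash
python3 st.py .5930 -.2205 .1 97
```

```text
t 32.65 [ 0.5933 -0.2195  0.119 ] [ 0.6 -0.3 -0.9] open 0.291
[[-0.1149, 0.9934, 0.0011], [0.9934, 0.1149, -0.0002], [-0.0003, 0.001, -1.0]]
go [-0.09 -0.04  1.9 ]
rot [ 0.001   0.0003 -0.0071]
```

>>> arm_command(
  commands="0 0 0 -0.09 -0.04 0.3 1;0 0 0 -0.09 -0.04 0.6 1;0 0 0 -0.09 -0.04 1 1;0 0 0 -0.09 -0.04 1.5 1;0 0 0 -0.09 -0.04 1.9 1;0 0 0 -0.09 -0.04 1.9 1;0 0 0 -0.09 -0.04 1.9 1",
)

```text
time_s: 33.23
tool_pos: [0.592, -0.2203, 0.0992]
orientation: [[-0.115, 0.993, -0.001], [0.993, 0.115, 0.001], [0.001, -0.001, -1.0]]
contact_force: [-1.8, 0.4, -2.1]
opening: 0.289
```

>>> arm_command(
  commands="0 0 0 0 0 0.2 1;0 0 0 0 0 0.4 1;0 0 0 0 0 0.6 1;0 0 0 0 0 0.6 1;0 0 0 0 0 0.6 1",
)

```text
time_s: 33.65
tool_pos: [0.5923, -0.2202, 0.0946]
orientation: [[-0.115, 0.993, -0.0], [0.993, 0.115, 0.0], [0.0, -0.0, -1.0]]
contact_force: [-3.4, 0.8, 6.4]
opening: 0.288
```

>>> arm_command(
  commands="0 0 0 0 0 0.2 1;0 0 0 0 0 0.35 1;0 0 0 0 0 0.35 1;0 0 0 0 0 0.35 1",
)

```text
time_s: 33.98
tool_pos: [0.5926, -0.2202, 0.0936]
orientation: [[-0.115, 0.993, 0.002], [0.993, 0.115, -0.0], [-0.001, 0.001, -1.0]]
contact_force: [-3.4, 2.2, 11.6]
opening: 0.29
```

>>> arm_command(
  commands="0 0 0 0 0 0.3 1;0 0 0 0 0 0.3 1;0 0 0 0 0 0.1 0.58;0 0 0 0 0 0.1 0.58;0 0 0 0 0 0.1 0.58;0 0 0 0 0 0.4 0.58;0 0 0 0 0 0.6 0.58;0 0 0 0 0 0.8 0.58;0 0 0 0 0 0.8 0.58;0 0 0 0 0 0.8 0.58",
)

```text
time_s: 34.82
tool_pos: [0.5925, -0.2201, 0.0851]
orientation: [[-0.115, 0.993, 0.001], [0.993, 0.115, -0.0], [-0.0, 0.001, -1.0]]
contact_force: [-0.4, 0.3, 0.7]
opening: 0.419
```

>>> arm_command(
  commands="0 0 0 0 0 0.2 0.58;0 0 0 0 0 0.4 0.58;0 0 0 0 0 0.4 0.58",
)

```text
time_s: 35.07
tool_pos: [0.5926, -0.2202, 0.0849]
orientation: [[-0.115, 0.993, 0.002], [0.993, 0.115, -0.001], [-0.001, 0.002, -1.0]]
contact_force: [-5.5, 3.0, 19.9]
opening: 0.42
```

Same stop height (0.0849) as for the seated yellow lid. I'll lift off, re-check heights, then do the pin.

>>> arm_command(
  commands="0 0 0 0 0 -2 0.58;0 0 0 0 0 -5 0.58;0 0 0 0 0 -5.7 0.58;0 0 0 0 0 -5.7 1;0 0 0 0 0 -5.7 1;0 0 0 0 0 -5.7 1;0 0 0 0 0 -5.7 1;0 0 0 0 0 -5.7 1",
)

```text
time_s: 35.73
tool_pos: [0.5917, -0.2197, 0.1403]
orientation: [[-0.115, 0.993, -0.0], [0.993, 0.115, 0.0], [0.0, -0.0, -1.0]]
contact_force: [0.5, 0.2, -0.0]
opening: -0.0
```

```bash
python3 flat.py | grep -E "blue|yellow|red"; python3 st.py .5926 -.2202 .1155 97 w16
```

```text
wrist red 4261 1896 flange z 0.0867 fit [0.0047 0.0008 0.0867] top [0.1057 0.1066 0.1075]
wrist blue 2414 1113 flange z 0.0866 fit [-0.0003 -0.0002  0.0866] top [0.1054 0.1066 0.1155]
wrist yellow 2416 1283 flange z 0.0866 fit [-0.     -0.0054  0.0867] top [0.1056 0.1066 0.1074]
scene red 122 57 flange z 0.0863 fit [-0.0325  0.0162  0.0862] top [0.1026 0.1058 0.1098]
scene blue 135 54 flange z 0.0864 fit [-0.0383  0.0175  0.0863] top [0.1026 0.107  0.1172]
scene yellow 117 56 flange z 0.0865 fit [-0.0002 -0.0251  0.0862] top [0.1021 0.1049 0.1088]
top red 155 57 flange z 0.0862 fit [0.0208 0.0083 0.0862] top [0.1029 0.1068 0.1094]
top blue 39 0 flange z 0.0853 fit [0.0528 0.0824 0.0846]
top yellow 155 58 flange z 0.0861 fit [0.0089 0.0114 0.0861] top [0.1019 0.1055 0.1104]
t 35.8833 [ 0.5921 -0.22    0.1411] [ 0.7 -0.   0.5] open 0.001
[[-0.1151, 0.9934, 0.0012], [0.9934, 0.1151, -0.0004], [-0.0006, 0.0011, -1.0]]
go [-0.03  0.04  2.56]
rot [ 0.0011  0.0006 -0.0068]
```

View pics/w16.png

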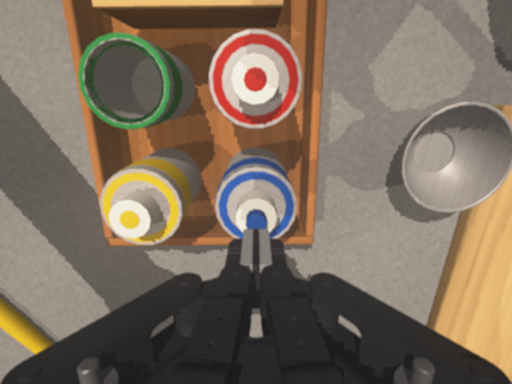

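All three flanges read 0.0866 and blue is level. Now the blue pin.

>>> arm_command(
  commands="0 0 0 -0.03 0.04 1.2 1;0 0 0 -0.03 0.04 2.2 1;0 0 0 -0.03 0.04 2.5 1;0 0 0 -0.03 0.04 2.8 1;0 0 0 -0.03 0.04 3.1 1;0 0 0 -0.03 0.04 3.4 1;0 0 0 -0.03 0.04 3.5 1;0 0 0 -0.03 0.04 3.5 1",
)

```text
time_s: 36.6
tool_pos: [0.592, -0.2199, 0.1067]
orientation: [[-0.115, 0.993, 0.0], [0.993, 0.115, -0.0], [-0.0, 0.0, -1.0]]
contact_force: [-2.0, 0.9, 2.9]
opening: 0.004
```

>>> arm_command(
  commands="0 0 0 0 0 0.15 1;0 0 0 0 0 0.25 1;0 0 0 0 0 0.25 1;0 0 0 0 0 0.25 1",
)

```text
time_s: 36.93
tool_pos: [0.592, -0.22, 0.1065]
orientation: [[-0.115, 0.993, 0.001], [0.993, 0.115, -0.001], [-0.001, 0.001, -1.0]]
contact_force: [-3.5, 1.6, 11.0]
opening: 0.001
```

>>> arm_command(
  commands="0 0 0 0 0 -3 1;0 0 0 0 0 -6 1;0 0 0 4 -0.2 -8 0;0 0 0 8 -0.5 -8 0;0 0 0 12 -0.7 -8 0;0 0 0 16 -1 -8 0;0 0 0 20 -1.2 -8 0;0 0 0 24 -1.4 -8 0;0 0 0 28 -1.7 -8 0;0 0 0 32 -1.9 -8 0;0 0 0 36 -2.1 -8 0;0 0 0 40 -2.4 -8 0",
)

```text
time_s: 37.93
tool_pos: [0.5218, 0.1766, 0.1862]
orientation: [[-0.115, 0.993, 0.003], [0.993, 0.115, -0.0], [-0.001, 0.003, -1.0]]
contact_force: [1.0, 0.0, 0.3]
opening: 0.999
```

>>> arm_command(
  commands="0 0 0.1 4 -0.2 0 0;0 0 0.2 8 -0.4 0 0;0 0 0.23 12 -0.7 0 0;0 0 0.23 15 -0.9 0 0;0 0 0.23 15 -0.9 0 0;0 0 0.23 15 -0.9 0 0",
)

```text
time_s: 38.43
tool_pos: [0.4952, 0.3261, 0.1858]
orientation: [[0.111, 0.994, 0.003], [0.994, -0.111, -0.001], [-0.0, 0.003, -1.0]]
contact_force: [0.7, -0.9, 0.3]
opening: 1.004
```

```bash
python3 lids.py d; python3 st.py .495 .3665 .05 83.3 
```

```text
wrist
red ring None pin None
yellow ring None pin None
green ring None pin None
blue ring None pin None
tab [245, 111, 11, 42, 445] 0.0263 [array([495.57, 367.47]), array([41.7 , 10.46]), np.float64(83.58)]
plate [385, 78, 38, 67, 570] [array([657.77, 369.2 ]), array([69.03, 31.46]), np.float64(79.64)]
plate [205, 93, 91, 71, 6124] [array([495.05, 367.75]), array([75.47, 95.79]), np.float64(83.18)]
top
red ring None pin None
yellow ring None pin None
green ring None pin None
blue ring None pin None
tab [148, 217, 2, 3, 6] 0.0245 [array([493.41, 345.44]), array([6.72, 3.34]), np.float64(1.61)]
plate [143, 198, 15, 35, 228] [array([503.88, 340.49]), array([ 41.96, 116.8 ]), np.float64(83.85)]
t 38.5333 [0.4957 0.3239 0.1859] [ 0.2 -0.7  0. ] open 1.004
[[0.1142, 0.9935, 0.0026], [0.9935, -0.1142, -0.0014], [-0.001, 0.0028, -1.0]]
go [ 4.24 -0.59 13.58]
rot [0.0028 0.001  0.0025]
```

View pics/wrist_d.png

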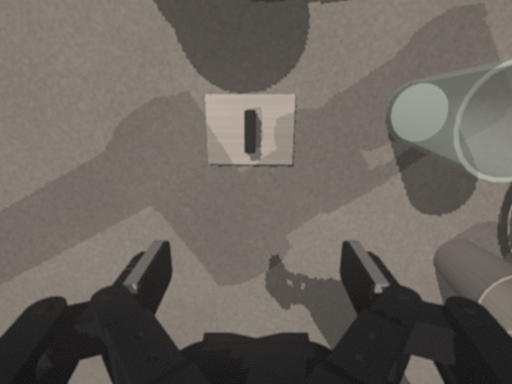

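>>> arm_command(
  commands="0 0 0 3 -0.4 2 0;0 0 0 4.3 -0.6 6 0;0 0 0 4.3 -0.6 10 0;0 0 0 4.3 -0.6 12 0;0 0 0 4.3 -0.6 12 0;0 0 0 4.3 -0.6 12 0",
)

```text
time_s: 39.03
tool_pos: [0.4951, 0.3655, 0.0651]
orientation: [[0.116, 0.993, 0.001], [0.993, -0.116, -0.003], [-0.003, 0.001, -1.0]]
contact_force: [0.9, 0.2, -0.2]
opening: 0.998
```

```bash
python3 st.py .4953 .3675 .0095 83.3 w17; python3 -c "
from lids import *
cover(robot.read_camera('wrist'))"
```

```text
t 39.0333 [0.4951 0.3655 0.0651] [ 0.9  0.2 -0.2] open 0.998
[[0.116, 0.9933, 0.0008], [0.9932, -0.116, -0.0028], [-0.0027, 0.0011, -1.0]]
go [ 0.22 -0.01  5.56]
rot [0.0011 0.0027 0.0007]
tab [244, 178, 17, 63, 1010] 0.0262 [array([495.51, 369.33]), array([45.25, 10.9 ]), np.float64(83.6)]
plate [450, 130, 62, 96, 2255] [array([658.48, 366.67]), array([72.06, 35.99]), np.float64(80.1)]
plate [185, 152, 135, 96, 12306] [array([495.05, 367.83]), array([75.43, 95.72]), np.float64(83.2)]
```

View pics/w17.png

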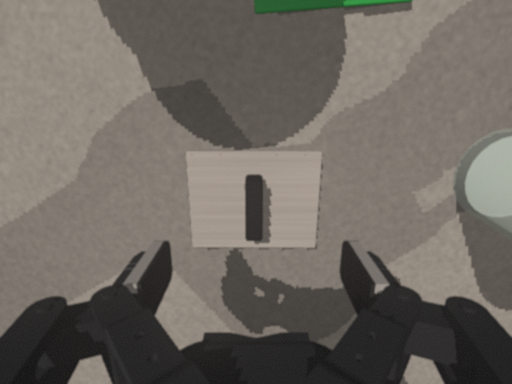

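Cover and black tab (254,207) are centred under the jaws, and the green decoy sits farther away. I'll descend and grip.

>>> arm_command(
  commands="0 0 0 0.23 0 2 0;0 0 0 0.23 0 4 0;0 0 0 0.23 0 5.3 0;0 0 0 0.23 0 5.6 0;0 0 0 0.23 0 5.6 0;0 0 0 0.23 0 5.6 0",
)

```text
time_s: 39.63
tool_pos: [0.4989, 0.3698, 0.0137]
orientation: [[0.116, 0.993, 0.009], [0.993, -0.116, 0.002], [0.003, 0.009, -1.0]]
contact_force: [1.3, -0.3, 0.5]
opening: 1.003
```

>>> arm_command(
  commands="0 0 0 0 0 0 1;0 0 0 0 0 0 1;0 0 0 0 0 0 1;0 0 0 0 0 0 1;0 0 0 0 0 0 1;0 0 0 0 0 0 1;0 0 0 0 0 0 1;0 0 0 0 0 0 1",
  squeeze=60,
)

```text
time_s: 40.3
tool_pos: [0.4987, 0.3699, 0.014]
orientation: [[0.116, 0.993, 0.009], [0.993, -0.116, 0.002], [0.003, 0.008, -1.0]]
contact_force: [-0.9, -0.4, 4.6]
opening: 0.118
```

```bash
python3 st.py .4953 .3675 .0095 83.3 w18
```

```text
t 40.3 [0.4987 0.3699 0.014 ] [-0.9 -0.4  4.6] open 0.118
[[0.116, 0.9932, 0.0086], [0.9932, -0.1161, 0.0022], [0.0031, 0.0083, -1.0]]
go [-0.27 -0.32  0.45]
rot [ 0.0083 -0.0031  0.0006]
```

View pics/w18.png

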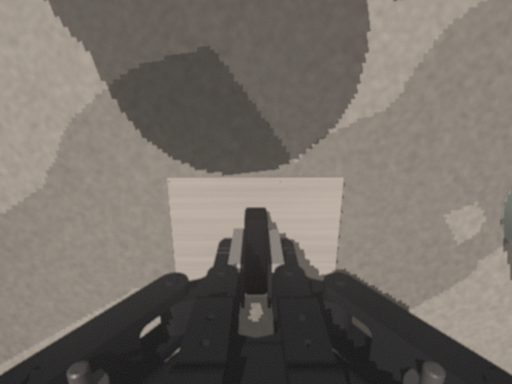

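The arm was about 4 mm off its target, so I'll regrip deeper and better centred.

>>> arm_command(
  commands="0 0 0 0 0 0 0.6;0 0 0 0 0 0 0.6;0 0 0 0 0 0 0.6;0.008 -0.003 0 -0.27 0 0.4 0.6;0.008 -0.003 0 -0.27 0 0.4 0.6;0.008 -0.003 0 -0.27 0 0.4 0.6;0.008 -0.003 0 -0.27 0 0.4 0.6",
)

```text
time_s: 40.93
tool_pos: [0.4985, 0.367, 0.0097]
orientation: [[0.116, 0.993, -0.0], [0.993, -0.116, -0.0], [-0.0, -0.0, -1.0]]
contact_force: [-0.7, -0.4, 0.4]
opening: 0.398
```

>>> arm_command(
  commands="0 0 0 0 0 0 1;0 0 0 0 0 0 1;0 0 0 0 0 0 1;0 0 0 0 0 0 1;0 0 0 0 0 0 1;0 0 0 0 0 0 1",
  squeeze=70,
)

```text
time_s: 41.43
tool_pos: [0.4986, 0.3671, 0.01]
orientation: [[0.116, 0.993, 0.0], [0.993, -0.116, 0.0], [0.0, 0.0, -1.0]]
contact_force: [-0.6, -0.0, 1.8]
opening: 0.122
```

```bash
python3 st.py .5293 -.0477 .15 97.05 w19; python3 -c "
from lids import *
cover(robot.read_camera('wrist'))"
```

```text
t 41.4333 [0.4986 0.3671 0.01  ] [-0.6 -0.   1.8] open 0.122
[[0.1162, 0.9932, 0.0004], [0.9932, -0.1162, 0.0001], [0.0002, 0.0004, -1.0]]
go [-40.84   7.88 -14.01]
rot [ 4.000e-04 -1.000e-04 -2.395e-01]
tab [243, 211, 26, 84, 1829] 0.0263 [array([499.87, 369.21]), array([46.25, 12.18]), np.float64(83.29)]
tab [218, 239, 13, 14, 114] 0.0246 [array([485.33, 376.25]), array([7.51, 4.97]), np.float64(71.08)]
tab [281, 239, 14, 13, 122] 0.0252 [array([515.94, 372.62]), array([5.64, 7.51]), np.float64(3.29)]
plate [165, 174, 182, 123, 16171] [array([499.62, 367.11]), array([75.75, 95.64]), np.float64(83.31)]
```

View pics/w19.png

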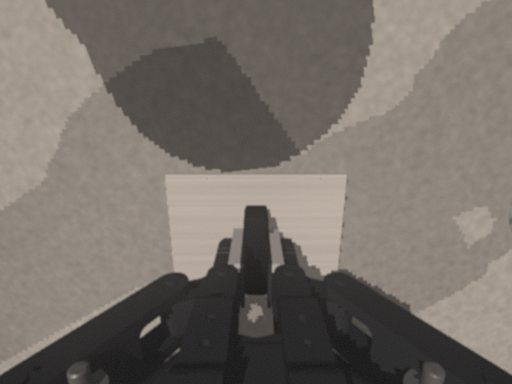

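>>> arm_command(
  commands="0 0 0 0 0 -2 1;0 0 0 0 0 -6 1;0 0 0 0 0 -10 1;0 0 0 0 0 -13 1;0 0 0 -4 0.8 -13 1;0 0 -0.06 -8 1.5 -13 1;0 0 -0.12 -12 2.3 -13 1;0 0 -0.18 -16 3.1 -13 1;0 0 -0.24 -20 3.9 -13 1;0 0 -0.24 -24 4.6 -13 1;0 0 -0.24 -28 5.4 -13 1;0 0 -0.24 -32 6.2 -13 1",
)

```text
time_s: 42.53
tool_pos: [0.5221, 0.0402, 0.1395]
orientation: [[-0.123, 0.992, -0.001], [0.992, 0.123, 0.0], [0.0, -0.001, -1.0]]
contact_force: [0.8, -0.2, -2.4]
opening: 0.123
```

```bash
python3 st.py .5293 -.0477 .14 97.05 w20
```

```text
t 42.5333 [0.5221 0.0402 0.1395] [ 0.8 -0.2 -2.4] open 0.123
[[-0.1234, 0.9924, -0.0006], [0.9924, 0.1234, 0.0002], [0.0003, -0.0006, -1.0]]
go [-8.82 -0.37 -0.05]
rot [-0.0006 -0.0003  0.0007]
```

View pics/w20.png

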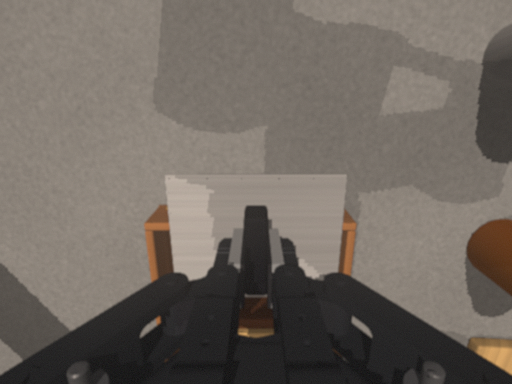

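>>> arm_command(
  commands="0 0 0 -3 -0.1 0 1;0 0 0 -6 -0.3 0 1;0 0 0 -8.8 -0.37 0 1;0 0 0 -8.8 -0.37 2 1;0 0 0 -8.8 -0.37 4 1;0 0 0 -8.8 -0.37 4.5 1;0 0 0 -8.8 -0.37 4.5 1;0 0 0 -8.8 -0.37 4.5 1",
)

```text
time_s: 43.25
tool_pos: [0.5303, -0.0557, 0.0952]
orientation: [[-0.121, 0.993, -0.0], [0.993, 0.121, -0.008], [-0.008, -0.001, -1.0]]
contact_force: [0.9, 0.2, -0.8]
opening: 0.116
```

```bash
python3 st.py .5293 -.0477 .074 97.05 w21;python3 -c "
from h import *
c=robot.read_camera('scene');u,v=proj(c,[.53,-.05,.1]).astype(int);cv2.imwrite('pics/s21.png',cv2.resize(c['frame'][v-50:v+40,u-60:u+60],None,fx=5,fy=5,interpolation=2))"
```

```text
t 43.25 [ 0.5303 -0.0557  0.0952] [ 0.9  0.2 -0.8] open 0.116
[[-0.121, 0.9927, -0.0003], [0.9926, 0.121, -0.008], [-0.0079, -0.0012, -1.0]]
go [0.82 0.   2.11]
rot [-0.0012  0.0079 -0.0018]
```

View pics/w21.png

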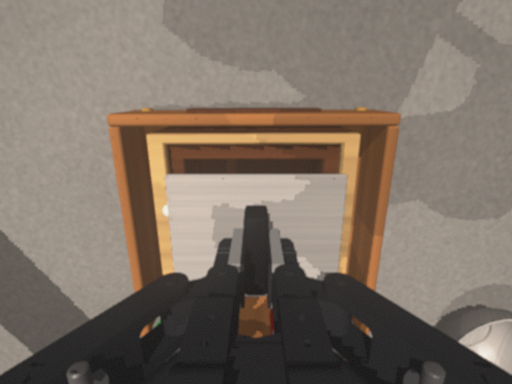

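View pics/s21.png

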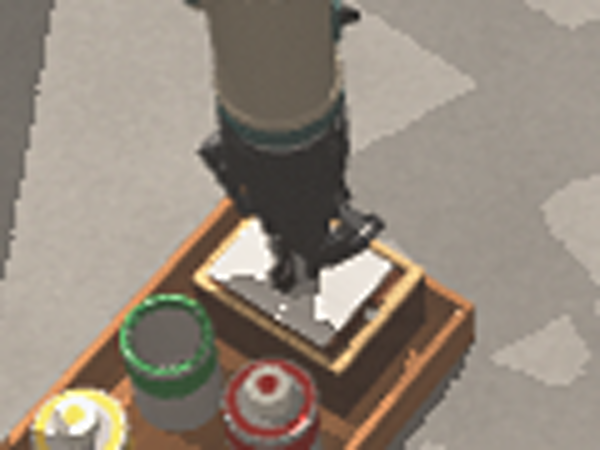

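>>> arm_command(
  commands="0 0.008 0 0.8 0 0 1;0 0.008 0 0.8 0 0 1;0 0.008 0 0.8 0 0 1;0 0.008 0 0.8 0 0 1;0 0.008 0 0.8 0 0 1",
)

```text
time_s: 43.77
tool_pos: [0.5303, -0.0477, 0.0964]
orientation: [[-0.122, 0.993, 0.002], [0.993, 0.122, -0.001], [-0.001, 0.002, -1.0]]
contact_force: [-0.0, -0.0, -1.5]
opening: 0.119
```

```bash
python3 st.py .5293 -.0477 .074 97.05 w22;python3 -c "
from h import *
c=robot.read_camera('wrist');P=cloud(c)
s=robot.read_state();hsv=cv2.cvtColor(c['frame'],cv2.COLOR_BGR2HSV)
z=P[...,2];q=s['tool_pos']
m=((np.hypot(P[...,0]-q[0],P[...,1]-q[1])<.07)&(hsv[...,1]<60)&(hsv[...,2]>90)&(z>.083)&(z<.1)).astype(np.uint8)
n,l,st,ce=cv2.connectedComponentsWithStats(m);k=1+np.argmax(st[1:,4]);ys,xs=np.where(l==k);zz=np.median(z[l==k]);print(st[k],zz)
R=np.array([cast(c,u,v,zz)[:2]*1000 for u,v in zip(xs,ys)]).astype(np.float32);print(cv2.minAreaRect(R))
m=((P[...,2]>.064)&(P[...,2]<.076)&(np.abs(P[...,0]-.54)<.1)&(np.abs(P[...,1]+.065)<.1)&(hsv[...,1]>80)).astype(np.uint8)*255
ys,xs=np.where(m>0);R=np.array([cast(c,u,v,.07)[:2]*1000 for u,v in zip(xs,ys)]).astype(np.float32)
print(cv2.minAreaRect(R)); cv2.imwrite('pics/m22.png',m)
"
```

```text
t 43.7667 [ 0.5303 -0.0477  0.0964] [-0.  -0.  -1.5] open 0.119
[[-0.1216, 0.9926, 0.0018], [0.9926, 0.1216, -0.0009], [-0.0011, 0.0016, -1.0]]
go [ 0.02 -0.1   2.24]
rot [ 0.0016  0.0011 -0.0011]
[  165   174   182   106 13427] 0.09276950015428502
((530.4357299804688, -41.767799377441406), (95.19658660888672, 63.726722717285156), 6.940837860107422)
((529.7359619140625, -65.73568725585938), (126.71965026855469, 139.7371368408203), 3.7979395389556885)
```

View pics/w22.png

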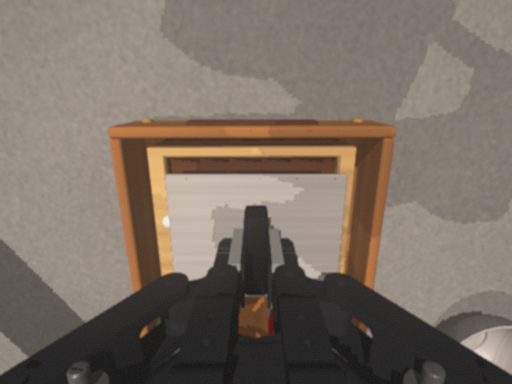

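>>> arm_command(
  commands="0 0 0 0 -0.1 0.3 1;0 0 0 0 -0.1 0.6 1;0 0 0 0 -0.1 0.9 1;0 0 0 0 -0.1 1.2 1;0 0 0 0 -0.1 1.4 1;0 0 0 0 -0.1 1.4 1;0 0 0 0 -0.1 1.4 1",
)

```text
time_s: 44.45
tool_pos: [0.5291, -0.048, 0.082]
orientation: [[-0.121, 0.993, 0.001], [0.993, 0.121, -0.001], [-0.001, 0.001, -1.0]]
contact_force: [-0.1, -0.5, -1.7]
opening: 0.121
```

```bash
python3 st.py .5293 -.0477 .074 97.05
```

```text
t 44.45 [ 0.5291 -0.048   0.082 ] [-0.1 -0.5 -1.7] open 0.121
[[-0.1213, 0.9926, 0.0009], [0.9926, 0.1213, -0.0007], [-0.0008, 0.0008, -1.0]]
go [0.03 0.02 0.8 ]
rot [ 0.0008  0.0008 -0.0015]
```

>>> arm_command(
  commands="0 0 0 0.03 0 0.2 1;0 0 0 0.03 0 0.4 1;0 0 0 0.03 0 0.6 1;0 0 0 0.03 0 0.8 1;0 0 0 0.03 0 0.8 1;0 0 0 0.03 0 0.8 1",
)

```text
time_s: 44.95
tool_pos: [0.5286, -0.0477, 0.0739]
orientation: [[-0.121, 0.993, -0.0], [0.993, 0.121, -0.001], [-0.001, -0.0, -1.0]]
contact_force: [-1.6, -0.4, 2.3]
opening: 0.119
```

>>> arm_command(
  commands="0 0 0 0 0 0.15 1;0 0 0 0 0 0.25 1;0 0 0 0 0 0.25 1;0 0 0 0 0 0.25 1",
)

```text
time_s: 45.28
tool_pos: [0.5286, -0.0477, 0.0739]
orientation: [[-0.122, 0.993, 0.001], [0.993, 0.122, -0.001], [-0.001, 0.001, -1.0]]
contact_force: [-6.0, 0.4, 18.4]
opening: 0.115
```

Seated: 18 N with no motion at 0.0739. I'll release, press the plate lightly with the open fingertips in case opening drags it, then lift.

>>> arm_command(
  commands="0 0 0 0 0 0.1 1;0 0 0 0 0 0 0.6;0 0 0 0 0 0 0.6;0 0 0 0 0 0 0.6;0 0 0 0 0 0.2 0.6;0 0 0 0 0 0.4 0.6;0 0 0 0 0 0.5 0.6;0 0 0 0 0 0.5 0.6",
)

```text
time_s: 45.95
tool_pos: [0.5288, -0.0477, 0.0692]
orientation: [[-0.122, 0.993, 0.001], [0.993, 0.122, -0.001], [-0.001, 0.001, -1.0]]
contact_force: [-0.6, 0.0, 5.0]
opening: 0.402
```

>>> arm_command(
  commands="0 0 0 0 0 0.2 0.6;0 0 0 0 0 0.2 0.6;0 0 0 0 0 0.2 0.6",
)

```text
time_s: 46.2
tool_pos: [0.5288, -0.0477, 0.0691]
orientation: [[-0.122, 0.993, 0.002], [0.993, 0.122, -0.001], [-0.001, 0.001, -1.0]]
contact_force: [-4.4, 0.4, 16.1]
opening: 0.398
```

>>> arm_command(
  commands="0 0 0 0 0 -1 0.6;0 0 0 0 0 -4 0.6;0 0 0 0 0 -8 0.6;0 0 0 0 0 -12 0.6;0 0 0 0 0 -16 0.6;0 0 0 0 0 -20 0.6;0 0 0 -2 0 -22 0.6;0 0 0 -4 0 -22 0.6;0 0 0 -6 0 -22 0.6;0 0 0 -6 0 -22 0.6;0 0 0 -6 0 -22 0.6",
)

```text
time_s: 47.12
tool_pos: [0.5357, -0.1075, 0.2886]
orientation: [[-0.12, 0.993, 0.001], [0.993, 0.12, -0.001], [-0.001, 0.001, -1.0]]
contact_force: [-0.7, 1.6, 0.3]
opening: 0.402
```

```bash
python3 flat.py; python3 -c "
from h import *
for n in ['wrist','scene','top']:
    c=robot.read_camera(n);P=cloud(c);cv2.imwrite(f'pics/{n}_f.png',c['frame']);z=P[...,2]
    y=np.radians(7.05);u=np.array([np.cos(y),np.sin(y)]);w=np.array([-u[1],u[0]])
    d=P[...,:2]-[.5293,-.0477];a=d@u;b=d@w
    m=(abs(a)<.044)&(abs(b)<.035)&~((abs(a)<.012)&(abs(b)<.028))&(z>.05)&(z<.085)
    s=np.linalg.lstsq(np.c_[a[m],b[m],np.ones(m.sum())],z[m],rcond=None)[0];print(n,m.sum(),'plate top',np.median(z[m]).round(4),s.round(4))
    hsv=cv2.cvtColor(c['frame'],cv2.COLOR_BGR2HSV)
    k=(abs(a)<.05)&(abs(b)<.042)&(hsv[...,1]<60)&(z>.06)&(z<.08)
    ys,xs=np.where(k);R=np.array([cast(c,p,q,.07)[:2]*1000 for p,q in zip(xs,ys)]).astype(np.float32);print(cv2.minAreaRect(R))
    k=(hsv[...,2]<70)&(z>.082)&(z<.096)&(abs(a)<.03)&(abs(b)<.04)
    ys,xs=np.where(k)
    if len(xs)>3: R=np.array([cast(c,p,q,.09)[:2]*1000 for p,q in zip(xs,ys)]).astype(np.float32);print('tab',cv2.minAreaRect(R))
"; python3 st.py
```

```text
wrist red 949 404 flange z 0.0867 fit [0.0076 0.0015 0.0866] top [0.1055 0.1066 0.1075]
wrist blue 380 130 flange z 0.0866 fit [ 0.0038 -0.0032  0.0866] top [0.1043 0.1063 0.1072]
wrist green 413 0 flange z 0.0833 fit [0.0023 0.0147 0.083 ]
wrist yellow 377 136 flange z 0.0866 fit [ 0.0155 -0.0054  0.0864] top [0.1056 0.1066 0.1075]
scene red 128 57 flange z 0.0862 fit [0.0068 0.0342 0.0864] top [0.1037 0.1068 0.1097]
scene blue 145 58 flange z 0.086 fit [-0.03    0.0159  0.086 ] top [0.1026 0.1059 0.1086]
scene green 64 0 flange z 0.082 fit [-0.0063 -0.0231  0.0824]
scene yellow 134 53 flange z 0.0866 fit [-0.0283  0.0015  0.0865] top [0.1021 0.1062 0.1099]
top red 0 0
top blue 38 0 flange z 0.0863 fit [-0.2815  0.032   0.0927]
top green 18 0
top yellow 0 0
wrist 3475 plate top 0.0704 [0.0002 0.0009 0.0704]
((529.294677734375, -47.81090545654297), (100.02555847167969, 76.78792572021484), 7.000674724578857)
tab ((529.3294677734375, -48.159690856933594), (8.10851001739502, 39.694889068603516), 7.002068996429443)
scene 376 plate top 0.07 [-0.0055 -0.0085  0.07  ]
((528.7461547851562, -47.64189910888672), (99.14250946044922, 77.3921890258789), 7.1280131340026855)
tab ((534.6390380859375, -51.15864562988281), (5.035677909851074, 39.27141571044922), 3.2189245223999023)
top 315 plate top 0.0699 [ 0.0135 -0.0114  0.07  ]
((528.5427856445312, -45.844661712646484), (98.5259017944336, 76.21674346923828), 7.126385688781738)
tab ((529.2738647460938, -48.119895935058594), (9.646435737609863, 38.63894271850586), 0.8055701851844788)
t 47.4167 [ 0.5356 -0.1062  0.289 ] [-0.4  0.8  0.7] open 0.397
[[-0.1226, 0.9925, 0.0012], [0.9925, 0.1226, -0.0009], [-0.001, 0.001, -1.0]]
```

View pics/wrist_f.png

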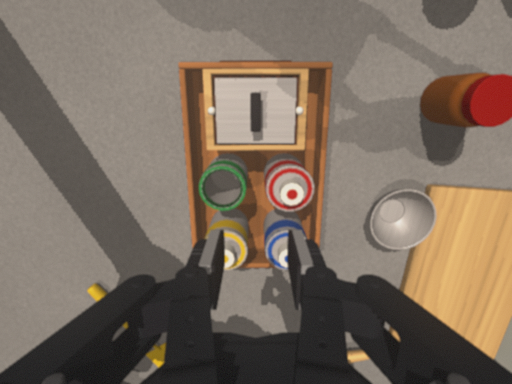

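View pics/scene_f.png

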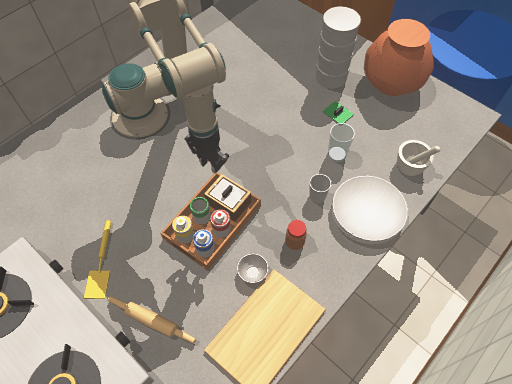

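Wrist and scene views agree: three flanges at 0.086–0.087, pins flush, cover top at 0.070 level with the rim, and bystanders unmoved. The green tin stays open because there is no green lid in view. Handing in.

```bash
python3 -c "
from station import robot
print(robot.finish_job())"
```

```text
the job is handed in; nothing more can be done
None
```

I closed up the caddy and handed the job in at about 47 s of the 210 s allowed. The red, yellow and blue lids are pressed home and locked, and the steel cover is in the salt box. There was no green lid, so the green tin stays open, and I left the green decoy plate alone.

**Last checks**
- **Lids:** the flange tops read 0.086–0.087 m in the wrist and scene views (0.086 expected) and were level in the wrist view. The pin-push fingertip stopped at 0.1064–0.1065 m, which is flush. I judged centring from the grip position and the height of the seated flange, not from a separate measurement.
- **Cover:** its top reads 0.070 m, level with the rim, and it sits about 1 mm or less from the recess centre in the wrist and scene views.
- **Bystanders:** they looked unmoved.
- **Clearance:** the gripper was well clear of everything at hand-in.

**What went wrong or disagreed**
- **Yellow lid:** after I let go it read 2.3 mm too high. I pressed it down by the flange, re-checked it, and only then pushed its pin.
- **Cover:** it was knocked a few centimetres aside mid-run, so I found it again before gripping. The first grip was shallow and I redid it.
- **Final top view:** it was mostly blocked by the arm, so it could not confirm the lids and put the cover centre about 2 mm off.

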